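Change over circuit boards in a click-in inspection dock

ROBOT

A 7-joint arm with a two-finger parallel gripper is mounted at the origin on the work surface. World frame = base frame: x ahead of the robot, y to its left, z up, the work surface at z = 0. Lengths are in m, angles in degrees, forces in N, time in s.
With the tool pointing down it reaches from about 0.425 to 1.025 m from the base axis. Payload 3.6 kg.
Tool frame: the origin (TCP) lies on the centre line of the jaws, within the pads' length; the fingertips stand tip_reach ahead of it and the grasp point (between the pads) lies 5 mm behind it (tip_reach is the distance from the TCP to the fingertips, in m); z points along the fingers, y is the direction in which the jaws open and shut (so a half turn about z gives the same grasp; the last joint's range is limited). The gripper opens to 85 mm and grips with 20 to 120 N. Pads are 22 mm wide; open, the fingers measure 114 mm over their backs; the gripper's body (76 mm by 85 mm) begins 54 mm behind the grasp point. The pads swing forward as they close: fully open they stand 13 mm farther back than shut.
Start: joints at [71.878, 33.873, 2.773, 92.16, -1.908, 54.013, -1.931], TCP at [0.16, -0.707, 0.245] pointing down, gripper open.
Joint ranges: [-153.93, 153.93], [-27.13, 128.08], [-72.61, 78.16], [10.71, 143.7], [-87.88, 267.88], [4.46, 118.87], [-176.78, 176.78]. Speed limits (degrees/s): [147.25, 147.25, 180, 180, 180, 180, 180].

INTERFACE

Orientations are given as a 3x3 rotation matrix whose columns are the frame's x, y, z axes.
In Python, from bench import get_obs, camera, job_done, find_in, pinpoint, tip_reach gives the robot as it stands.
- The arm moves only by the shell command python3 -m handwheel 'ROWS'. ROWS is JSON, one flat list of numbers, 7 for each row, row after row: the turn, a rotation vector about the tool's x, y, z in rad, then the shift along the tool's x, y, z in m, then the finger opening in m, from 0 to 0.0854. A call has 1 to 8 rows; each row is the pose to reach, as a shift and turn from the pose commanded when the call began, along the tool's axes at that moment; what a row does not reach only later rows make up. A row lasts 1/12 s, in which the tool goes at most 41.7 mm and 7.16 degrees, less where a joint would pass 70% of its speed; a pose out of reach is approached as far as the arm can. A call with a gripper value outside its range is refused whole. The fingers move at their own pace and stop on an object; the grip force is fixed at half the most. Time passes only in rows, so rows that repeat a pose let the fingers close. It gives the time, the measured TCP pose, the force and the opening at its end, in the units of the state.
- get_obs(): the state, without advancing time (a new reading comes with each control period).
- camera(name): name is "scene" or "top" or "wrist"; returns a dict with "color" (420x560x3 uint8, red, green, blue), "fov_y" (degrees; the focal length in pixels is half the picture's height over the tangent of half this angle, whatever the lens; pixels are square), "cx", "cy" (the principal point, pixels), "dist_coeffs" ([k1, k2, p1, p2, k3] as OpenCV has them; the pictures are not rectified), "R" (3x3) and "t" (3): a world point X has camera coordinates R X + t. Camera axes: x right, y down, z forward; pixel columns grow to the right and rows downward; lengths in m; the calibration is good to about 2 mm. A picture is of the moment at which its call begins. There is no depth.
- job_done(): hands the job in, once; it reports no verdict.
Trained networks look in the newest picture that a camera, given by its name, has taken for a name from the list of things; names that differ only in an ending like _2 or _b are one class to them, and where a whole thing is asked for, a point or a joint stands for the part that bears it (a point fixed in the world has none). Each returns a list of dicts, best first, with "score" (0 to 1); they miss things now and then, are a little off and sometimes report something else, mostly with a low value. They report only what shows in the picture. A call takes as long as a camera call. They do not tell look-alikes from the thing itself.
- find_in(camera, thing): "point" ([row, column] as shares, 0 to 1, of the picture: columns of its width, rows of its height, amid what is visible of it).
- pinpoint(camera, thing): "point" ([row, column] as shares, 0 to 1, of the picture: columns of its width, rows of its height: a listed point, or the origin of a listed thing).
The state is a dict: "time_s": time; "joint_pos": joint angles; "qd": joint speeds; "joint_torque": joint torques, N m; "position": TCP position; "tool_rot": TCP orientation; "wrist_force": force on the tool from outside, world axes, zero at the start; "wrist_torque": the same for the moment, N m; "finger_gap": finger opening in m.
Only numpy, scipy, OpenCV 4.12 (cv2) and the standard library are available. Lean on these libraries where they do the work, as an engineer would, in place of code of your own. Each camera call takes 0.05 s, during which the arm holds its last target.

TASK

The board in the inspection dock is finished: draw its carrier out of the dock and set it in the sloped roller lane, lying lengthways and boards up, so that it runs down and rests against the lower stop. Then lay the next board's carrier on the dock's open end and push it in until it clicks past the sprung balls and is fully home. Keep both carriers roughly level all the time and leave the screwdriver, solder spool and jar lying among them where they are.

Things in the scene. Friction and masses are not known exactly. Their poses are not given: they have to be found in the camera images.
- done_board_grip (a point): Finished board, seated in the dock at first: steel carrier 120 (x) x 84 (y) x 12 thick, green circuit board on top (14 above underside, chips to 15.5), across its middle an upright black grip plate 14 thick (x), 52 wide (y), top 60 above underside. Point: carrier's centre, 37 above underside, in the grip plate, 23 below its top. z up. Same either way round. Fingers close along x. 0.3-0.5 kg
- next_board_grip (a point): Next board, flat on the mat at first: the same carrier with fewer chips; point and axes alike. (Either carrier: each long edge has two open notches 16 wide and 6 deep, 28 either side of the middle, for the dock's balls.)
- dock: Fixed: grey plate 192 (x) x 132 (y) x 8 with guides; origin on its underside, 3 from its middle. +x is the push-in direction, z up. Carriers lie 8 above the origin. The -x end is open, also above; guides 15 high flare from 87 apart at x=15 to 107 at x=-91. x=15 to 80: straight, 87 apart; end stop's face x=80. Lips 72 apart, 15 to 20 above the plate, cover the carrier's edges from x=37 to 92
- ball_left (a joint): Sprung ball on the dock's +y side: steel, 16 diameter, at dock x=47, standing 4 into the carrier's path. Value in m: 0 = out, 0.004 = pressed aside by a carrier. Springs back into the notch when the carrier is home. Pushing a carrier past both balls takes about 8 to 14 N, pulling it out about 12 to 17 N.
- ball_right (a joint): The same ball on the dock's -y side.
- dock_seat (a point): Where a carrier's grip point lies when it is home in the dock, its front 1 short of the stop (19 along the dock's +x, 45 above its origin). Axes as the dock. Because of the lips a carrier can only slide in or out along x here, not be lowered or lifted; there are 3 of play under the lips, so it may be held up to 2 off the plate while pushed.
- dock_load (a point): Where a carrier's grip point lies when set down on the dock's open end, clear of lips and balls, ready to be pushed in (42 along the dock's -x, 45 above its origin; 61 to travel to dock_seat). From here or nearer the open end it can be lifted straight up. Axes as the dock.
- lane: Roller lane, fixed: free-running grey rollers, 310 long (x), between aluminium walls 96 apart that stand 22 above the rollers. Origin under its centre on the mat; z up, body level. The rollers fall towards +x, 0.21 rad (12 degrees) below level; their top is 78 above the origin at the middle. Open at the high (-x) end, a stop across the low (+x) end. Highest edge 132 above the mat.
- lane_top (a point): Where a carrier's grip point lies when it rests on the high end of the rollers, lengthways and tilted with the slope. Axes as the lane body (level). Let go there, it runs down by itself, 155 along the slope.
- lane_rest (a point): Where a carrier's grip point lies when it has run down to the stop, midway between the walls. Axes as the lane body (level).
- screwdriver: Bystander: grey-handled screwdriver, 160 long, lying; origin at its middle on the underside.
- spool: Bystander: small solder spool standing on end, 42 diameter, 40 high; origin under its centre.
- jar: Bystander: small lidded jar, 38 diameter, 45 high; origin under its centre.
Things that resemble listed ones, but are neither listed nor needed, are in the scene too. What is shaped like the part that bears done_board_grip but yellow is not meant.

How it is judged:
By the outcome, as a careful person would: the job done as asked, in the order asked, and still so for the second after the job is handed in, with the robot touching nothing.
It also fails if it takes over 64 s, if anything falls off the work surface, if the arm or the gripper's body presses on something with over 40 N, if the wrist force passes 120 N, or if a joint passes its speed limit or range.

## Working session

There is one attempt and no reset: what is moved stays moved. The work goes in short steps, Python scripts to look and compute and a shell command to move; the robot and the scene stay as the last step left them, time stands still between calls to the robot, and variables do not carry over. Pictures are saved under pics/ and viewed, and the job is handed in when it is done.

```bash
mkdir -p pics; ls
python3 - <<'E'
from bench import *
import cv2,json
o=get_obs(); print({k:(v if not hasattr(v,'tolist') else v.tolist()) for k,v in o.items()}); print(tip_reach)
for n in ["scene","top","wrist"]:
    c=camera(n); cv2.imwrite(f"pics/{n}0.png",c["color"][:,:,::-1])
    print(n,c["fov_y"],c["cx"],c["cy"],c["dist_coeffs"])
    for t in ["done_board_grip","next_board_grip","dock","dock_seat","dock_load","lane","lane_top","lane_rest","screwdriver","spool","jar"]:
        r=pinpoint(n,t); print(t,[([round(q['point'][1]*560),round(q['point'][0]*420)],round(q['score'],2)) for q in r])
E
```

```text
pics
{'time_s': 0.0, 'joint_pos': [71.87889576130644, 33.92594514012627, 2.7664282500410278, 92.23645253550833, -1.9087749860156156, 54.01270139071357, -1.9293337401145478], 'qd': [0.0019829678131578175, -0.023392517205584534, -0.07983531798103422, -0.009668127062561255, 0.04618274026978144, 0.033726242092693856, -0.04807301252629809], 'joint_torque': [0.0002601898268039804, -54.86911654472351, 1.5464508533477783, -19.812288880348206, 0.009342955600004643, 0.008766561804804951, 4.056092848259141e-06], 'position': [0.16002305591006238, -0.7063004073620194, 0.2441374474540208], 'tool_rot': [[0.975263693619832, 0.2210438128745129, -0.0006005804689612362], [0.2210446033110426, -0.9752612854945987, 0.00216987614552516], [-0.00010608518352975683, -0.0022489564959003176, -0.9999974654670949]], 'wrist_force': [0.8449907952979757, 0.47152127384031234, -0.7537320250982862], 'wrist_torque': [-0.05735634288079568, 0.01614769707803907, 0.01173148757017462], 'finger_gap': 0.08533051575041055}
0.014
scene 54.508184592168895 278.904058484516 208.03680743438463 [0.00655717 0.         0.         0.   
[... 418 characters left out ...]
61455300748 206.16121051831144 [0.00830547 0.         0.         0.         0.        ]
done_board_grip [([405, 149], 0.94), ([376, 229], 0.68)]
next_board_grip [([152, 211], 0.84)]
dock []
dock_seat [([376, 226], 0.91)]
dock_load [([373, 254], 0.77)]
lane [([263, 234], 0.74)]
lane_top [([262, 260], 0.85)]
lane_rest [([259, 197], 0.57)]
screwdriver [([210, 217], 0.92)]
spool [([317, 255], 0.7)]
jar [([372, 254], 0.65), ([315, 201], 0.54)]
wrist 64.8969475011724 280.3776905941495 213.55765005458613 [-0.08075892  0.          0.          0.          0.        ]
done_board_grip []
next_board_grip []
dock []
dock_seat []
dock_load []
lane []
lane_top []
lane_rest []
screwdriver []
spool []
jar []
```

View pics/scene0.png

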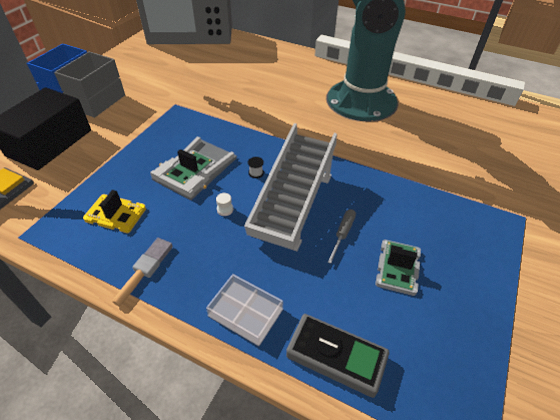

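View pics/top0.png

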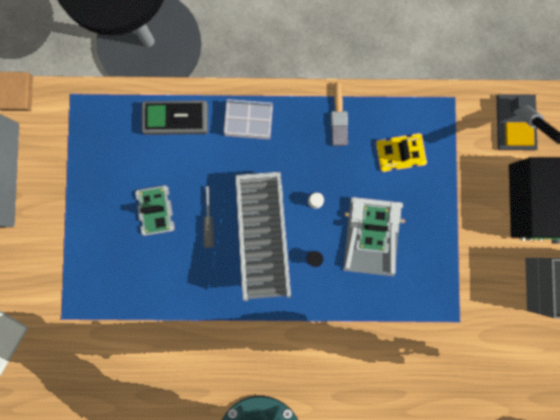

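View pics/wrist0.png

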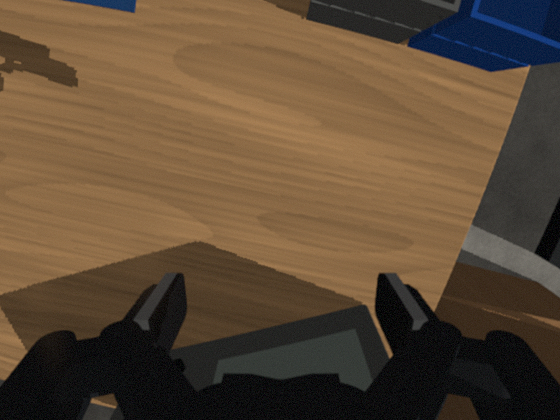

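The top picture shows three carriers. The green one in the dock at (376,229) is the finished board. The yellow one at (405,149) is the look-alike and is excluded. The loose green one at (152,211) is the next board. The dock's open end faces the robot (368,265), and so does the lane's high end (265,290). I'll triangulate the positions and check a close crop.

```bash
cat > h.py <<'E'
import numpy as np, cv2
from bench import *
from scipy.optimize import least_squares
def K(c):
    f=420/2/np.tan(np.radians(c["fov_y"])/2); return np.array([[f,0,c["cx"]],[0,f,c["cy"]],[0,0,1.]])
def proj(c,X):
    X=np.atleast_2d(np.asarray(X,float)); rv,_=cv2.Rodrigues(np.array(c["R"],float))
    return cv2.projectPoints(X,rv,np.array(c["t"],float),K(c),np.array(c["dist_coeffs"],float))[0][:,0]
def ray(c,uv):
    p=cv2.undistortPoints(np.array([[uv]],float),K(c),np.array(c["dist_coeffs"],float))[0,0]
    R=np.array(c["R"]);return -R.T@np.array(c["t"]), R.T@np.array([p[0],p[1],1])
def atz(c,uv,z):
    o,d=ray(c,uv); return o+d*(z-o[2])/d[2]
def tri(cs,uvs):
    A=[];b=[]
    for c,u in zip(cs,uvs):
        o,d=ray(c,u); d=d/np.linalg.norm(d); P=np.eye(3)-np.outer(d,d); A.append(P);b.append(P@o)
    A=np.vstack(A);b=np.hstack(b); x=np.linalg.lstsq(A,b,rcond=None)[0]
    return x, np.linalg.norm(A@x-b)
def rz(a): return np.array([[np.cos(a),-np.sin(a),0],[np.sin(a),np.cos(a),0],[0,0,1]])
def pix(r): return [r['point'][1]*560,r['point'][0]*420]
def crop(c,u,v,w,h,s,name,segs=[]):
    im=np.ascontiguousarray(c["color"][:,:,::-1]); u0=int(max(0,u-w//2));v0=int(max(0,v-h//2))
    z=cv2.resize(im[v0:v0+h,u0:u0+w],None,fx=s,fy=s,interpolation=cv2.INTER_CUBIC)
    for a,b,col in segs:
        p=proj(c,[a,b]); q=((p-[u0,v0]+.5)*s-.5).round().astype(int)
        cv2.line(z,tuple(map(int,q[0])),tuple(map(int,q[1])),col,1)
    cv2.imwrite(f"pics/{name}.png",z)
def carrier(p,yaw,col=(0,0,255),z0=None):
    # p grip point; outline on underside-level +12, plate top
    R=rz(yaw); S=[]
    def loop(hx,hy,z):
        q=[R@np.array([a*hx,b*hy,z])+p for a,b in((1,1),(1,-1),(-1,-1),(-1,1))]
        return [(q[i],q[(i+1)%4],col) for i in range(4)]
    return loop(.06,.042,-.025)+loop(.007,.026,.023)
def dock(o,yaw,col=(255,0,255)):
    R=rz(yaw);P=lambda x,y,z:R@np.array([x,y,z])+o;S=[]
    for s in(1,-1):
        S+=[(P(-.091,s*.0535,.023),P(.015,s*.0435,.023),col),(P(.015,s*.0435,.023),P(.08,s*.0435,.023),col),(P(.037,s*.036,.028),P(.092,s*.036,.028),(0,255,255))]
    S+=[(P(.08,.0435,.023),P(.08,-.0435,.023),col)]
    return S
E
python3 - <<'E'
from h import *
cs=[camera("scene"),camera("top")]
for t in ["done_board_grip","next_board_grip","dock_seat","dock_load","lane","lane_top","lane_rest","spool","jar","screwdriver"]:
    a=pinpoint("scene",t);b=pinpoint("top",t)
    for i in a:
        for j in b:
            x,e=tri(cs,[pix(i),pix(j)])
            if e<.02: print(t,x.round(4),round(e,4),round(i['score'],2),round(j['score'],2))
for c,n in zip(cs,["scene","top"]): 
    pass
crop(cs[1],385,200,110,150,4,"dockcrop")
crop(cs[1],152,211,100,100,5,"nextcrop")
E
```

```text
done_board_grip [ 0.5438 -0.2914  0.0481] 0.0039 0.94 0.81
done_board_grip [ 0.747  -0.3796  0.022 ] 0.0072 0.65 0.91
next_board_grip [0.5855 0.281  0.0262] 0.004 0.59 0.8
dock_load [ 0.4787 -0.2869  0.0471] 0.0021 0.92 0.87
lane [0.5266 0.0018 0.0095] 0.0039 0.7 0.92
lane_top [ 0.4652 -0.005   0.1327] 0.0001 0.76 0.64
spool [ 0.4676 -0.1404  0.0186] 0.006 0.63 0.48
jar [ 0.6195 -0.1414  0.0036] 0.0018 0.5 0.77
screwdriver [0.5736 0.1424 0.0034] 0.0065 0.6 0.59
```

View pics/dockcrop.png

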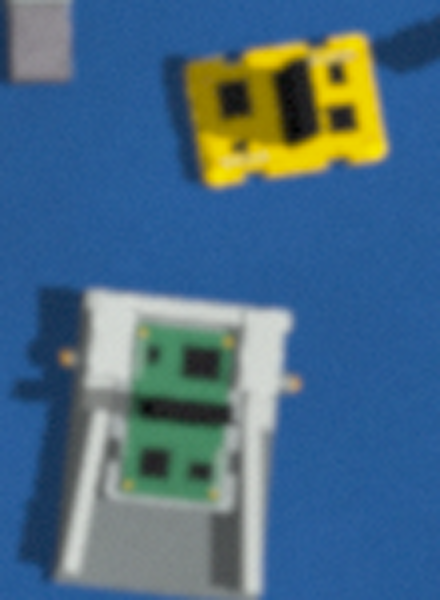

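View pics/nextcrop.png

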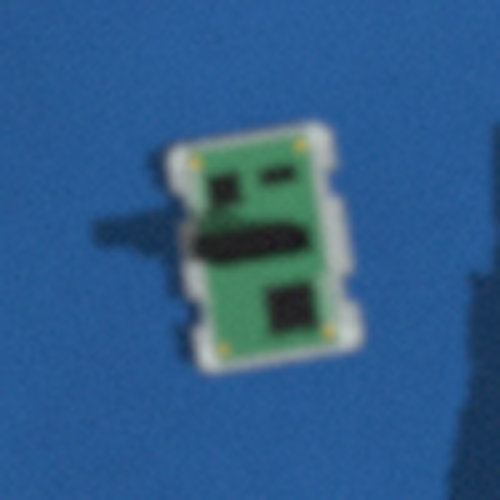

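Run:
```python
from h import *
c=camera("top")
L=lambda pts,u0,v0,s,z:[atz(c,[u0+p[0]/s,v0+p[1]/s],z) for p in pts]
for n,q in (("R",L([(290,320),(262,595)],330,125,4,.023)),("L",L([(88,290),(55,580)],330,125,4,.023)),("done grip",L([(140,408),(232,415)],330,125,4,.068))):
    d=q[0]-q[1]; print(n,np.round(q,4).tolist(),np.degrees(np.arctan2(d[1],d[0])),np.linalg.norm(d))
q=L([(165,150),(330,125),(362,345),(205,375)],102,161,5,.012); print("next",np.round(q,4).tolist(),np.mean(q,0))
for i in range(4):
    d=q[i]-q[(i+1)%4]; print(np.degrees(np.arctan2(d[1],d[0])),np.linalg.norm(d))
w=camera("wrist");o=get_obs();T=o["tool_rot"];R=np.array(w["R"]);C=-R.T@np.array(w["t"])
print("cam in tool",np.array(T).T@(C-o["position"]),"\n",np.array(T).T@R.T)
```

```text
R [[0.6052, -0.3681, 0.023], [0.4268, -0.3475, 0.023]] -6.58285016550864 0.17960594115235368
L [[0.624, -0.2362, 0.023], [0.4355, -0.2138, 0.023]] -6.804556802454268 0.18981565856568702
done grip [[0.5455, -0.2611, 0.068], [0.5415, -0.3188, 0.068]] 86.01864972274909 0.057888086839871476
next [[0.6385, 0.3342, 0.012], [0.6523, 0.2476, 0.012], [0.5364, 0.2283, 0.012], [0.5202, 0.31, 0.012]] [0.58687009 0.28003573 0.012     ]
99.09329044846328 0.08762748652198413
9.474769916243329 0.11750367159781226
-78.7915396034888 0.08331586807806678
-168.4606560349947 0.12068607711498311
cam in tool [ 0.07848947  0.00027896 -0.12984311] 
 [[ 8.89225526e-04 -9.53589228e-01 -3.01109273e-01]
 [ 9.99999605e-01  8.43551524e-04  2.81703473e-04]
 [-1.46282112e-05 -3.01109404e-01  9.53589601e-01]]
```

```bash
cat >> h.py <<'E'
from scipy.spatial.transform import Rotation as Ro
def tool(yaw,tilt=0):
    "tool rot with y along heading yaw, z down; tilt: y axis dips below level by tilt"
    y=np.array([np.cos(yaw)*np.cos(tilt),np.sin(yaw)*np.cos(tilt),-np.sin(tilt)])
    x=np.array([-np.sin(yaw),np.cos(yaw),0]); z=np.cross(x,y); return np.column_stack([x,y,z])
def delta(p,R):
    o=get_obs();T=np.array(o["tool_rot"])
    s=T.T@(np.array(p)-o["position"]); r=Ro.from_matrix(T.T@R).as_rotvec()
    print("turn",r.round(4),"shift",s.round(4),"rows>=",round(max(np.linalg.norm(s)/.0417,np.degrees(np.linalg.norm(r))/7.16),1))
E
python3 - <<'E'
from h import *
delta([.543,-.29,.24],tool(np.radians(-6.5)))
E
```

```text
turn [-1.0000e-04  0.0000e+00 -1.2345e+00] shift [ 0.4655 -0.3222  0.0053] rows>= 13.6
```

```bash
python3 -m handwheel '[0,0,-1.235,0.4655,-0.322,0,0.085, 0,0,-1.235,0.4655,-0.322,0,0.085, 0,0,-1.235,0.4655,-0.322,0,0.085, 0,0,-1.235,0.4655,-0.322,0,0.085, 0,0,-1.235,0.4655,-0.322,0,0.085, 0,0,-1.235,0.4655,-0.322,0,0.085, 0,0,-1.235,0.4655,-0.322,0,0.085, 0,0,-1.235,0.4655,-0.322,0,0.085]'
python3 - <<'E'
from h import *
delta([.543,-.29,.24],tool(np.radians(-6.5)))
E
```

```text
time_s: 3.67
position: [0.3867, -0.4601, 0.2457]
tool_rot: [[0.336, 0.942, 0.0], [0.942, -0.336, -0.001], [-0.001, 0.001, -1.0]]
wrist_force: [0.3, 0.2, -0.5]
finger_gap: 0.0846
turn [ 0.0006  0.0006 -0.2287] shift [0.2127 0.0901 0.0057] rows>= 5.5
```

```bash
python3 -m handwheel '[0,0,-0.229,0.213,0.09,0,0.085, 0,0,-0.229,0.213,0.09,0,0.085, 0,0,-0.229,0.213,0.09,0,0.085, 0,0,-0.229,0.213,0.09,0,0.085, 0,0,-0.229,0.213,0.09,0,0.085, 0,0,-0.229,0.213,0.09,0,0.085, 0,0,-0.229,0.213,0.09,0,0.085, 0,0,-0.229,0.213,0.09,0,0.085]'
python3 - <<'E'
from h import *
c=camera("wrist"); cv2.imwrite("pics/w1.png",c["color"][:,:,::-1])
for t in["done_board_grip","dock_seat","dock_load","dock"]:
    for r in pinpoint("wrist",t)[:2]: print(t,np.round(pix(r)),round(r['score'],2),atz(c,pix(r),0 if t=="dock" else .045).round(4))
o=np.array([.543,-.29,.045]);y=np.radians(-6.7)
crop(c,280,210,560,420,1.4,"w1o",carrier(o,y)+dock(o-rz(y)@np.array([.019,0,.045]),y))
o=get_obs();print(o["position"],o["time_s"])
E
```

```text
time_s: 4.33
position: [0.5444, -0.29, 0.2455]
tool_rot: [[0.114, 0.993, 0.001], [0.993, -0.114, 0.0], [0.0, 0.001, -1.0]]
wrist_force: [-0.2, -0.6, -0.6]
finger_gap: 0.0852
done_board_grip [282. 197.] 0.81 [ 0.5464 -0.2988  0.045 ]
done_board_grip [465. 234.] 0.74 [ 0.7418 -0.363   0.045 ]
dock_seat [220. 192.] 0.74 [ 0.4837 -0.2868  0.045 ]
dock_seat [188.  46.] 0.25 [ 0.4767 -0.1455  0.045 ]
dock_load [218. 191.] 0.85 [ 0.4822 -0.2855  0.045 ]
dock [330.  31.] 0.69 [ 0.6154 -0.1391  0.    ]
[ 0.54153701 -0.29394096  0.24516828] 4.5833
```

View pics/w1o.png

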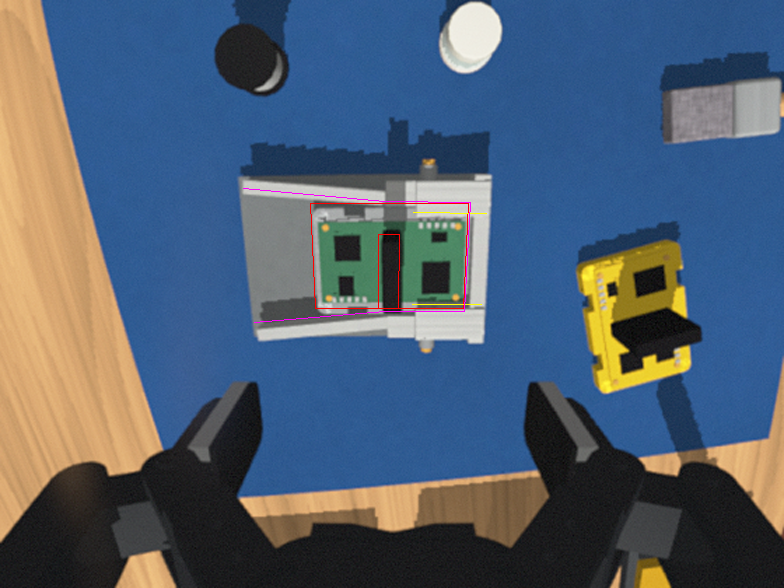

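Run:
```python
from h import *
c=camera("wrist"); crop(c,262,186,196,146,4,"w2")
import pickle; pickle.dump(c,open("w2.pkl","wb"))
o=get_obs();print(o["position"],o["time_s"],np.array(o["qd"]).round(2))
```

```text
[ 0.54170522 -0.29370116  0.24520338] 4.6333 [-0.06  0.1  -0.6  -0.08 -0.07 -0.08  0.01]
```

View pics/w2.png

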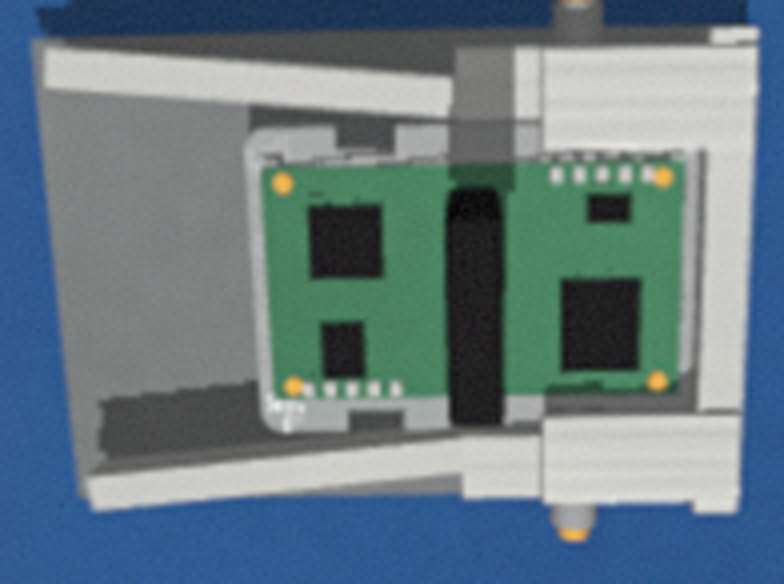

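```bash
cat >> h.py <<'E'
def fit(c,pts,p0,zg):
    "pts: list of (u,v,lx,ly,lz,wu,wv) lz rel. grip point; p0=(x,y,yaw)"
    P=np.array(pts,float)
    def res(q):
        W=(rz(q[2])@P[:,2:5].T).T+[q[0],q[1],zg]; d=proj(c,W)-P[:,:2]; return (d*P[:,5:]).ravel()
    r=least_squares(res,p0); print("fit",r.x[:2].round(4),"yaw",np.degrees(r.x[2]).round(2),"res",r.fun.round(1)); return r.x
E
python3 - <<'E'
from h import *
import pickle;c=pickle.load(open("w2.pkl","rb"))
m=lambda x,y:(164+(x+.5)/4-.5,113+(y+.5)/4-.5)
F=[((244,127),-.06,.042,-.025,1,1),((260,432),-.06,-.042,-.025,1,1),((450,426),-.007,-.026,.023,1,1),((503,426),.007,-.026,.023,1,1),((698,152),.06,.038,-.025,1,0)]
q=fit(c,[m(*f[0])+f[1:4]+f[4:] for f in F],[.543,-.295,-.11],.045)
p=np.array([q[0],q[1],.045])
crop(c,262,186,196,146,4,"w2o",carrier(p,q[2])+dock(p-rz(q[2])@np.array([.019,0,.045]),q[2]))
E
```

```text
fit [ 0.5445 -0.294 ] yaw -6.21 res [ 0.4  0.5  0.9 -0.9 -0.9  0.2  0.1  0.  -0.4 -0. ]
```

View pics/w2o.png

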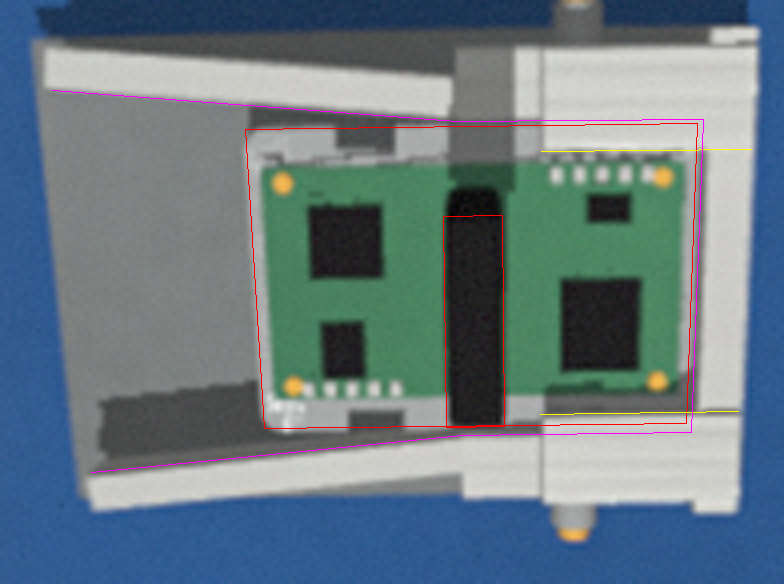

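The close view shows that the fit matches the carrier, grip plate, guides and lips to about a pixel. I'm descending onto the finished board's grip.

Run:
```python
from h import *
delta([.5445,-.294,.043],tool(np.radians(-6.3)))
```

```text
turn [-0.0006  0.0007 -0.012 ] shift [2.000e-04 2.900e-03 2.022e-01] rows>= 4.8
```

```bash
python3 -m handwheel '[0,0,-0.012,0,0.003,0.04,0.085, 0,0,-0.012,0,0.003,0.08,0.085, 0,0,-0.012,0,0.003,0.12,0.085, 0,0,-0.012,0,0.003,0.15,0.085, 0,0,-0.012,0,0.003,0.17,0.085, 0,0,-0.012,0,0.003,0.17,0.085]'
python3 - <<'E'
from h import *
o=get_obs();print(o["position"],o["time_s"])
c=camera("wrist"); cv2.imwrite("pics/w3.png",c["color"][:,:,::-1])
delta([.5445,-.294,.043],tool(np.radians(-6.3)))
E
```

```text
time_s: 5.13
position: [0.542, -0.292, 0.0708]
tool_rot: [[0.108, 0.994, -0.008], [0.994, -0.108, 0.003], [0.002, -0.009, -1.0]]
wrist_force: [-0.8, 0.3, 0.0]
finger_gap: 0.0851
[ 0.54204196 -0.2920243   0.07081799] 5.1333
turn [-0.005  -0.0012  0.0017] shift [-0.0014  0.0011  0.0302] rows>= 0.7
```

View pics/w3.png

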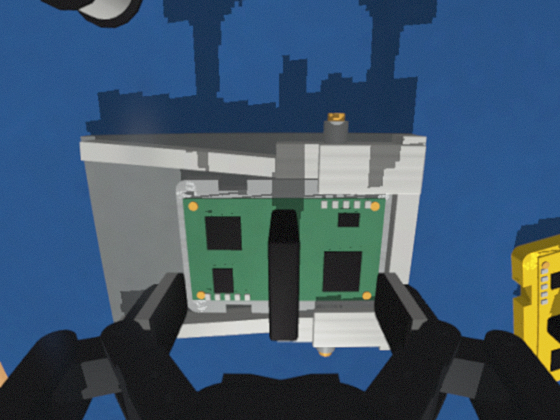

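The grip plate (col 284) sits midway between the fingers. I'll go down the rest and close.

```bash
python3 -m handwheel '[-0.004,0,0,-0.001,0.001,0.015,0.085, -0.004,0,0,-0.001,0.001,0.028,0.085, -0.004,0,0,-0.001,0.001,0.028,0.085, -0.004,0,0,-0.001,0.001,0.028,0.03, -0.004,0,0,-0.001,0.001,0.028,0.0, -0.004,0,0,-0.001,0.001,0.028,0.0, -0.004,0,0,-0.001,0.001,0.028,0.0, -0.004,0,0,-0.001,0.001,0.028,0.0]'
python3 - <<'E'
from h import *
o=get_obs();print(o["position"],o["time_s"],o["wrist_force"],o["finger_gap"])
E
```

```text
time_s: 5.85
position: [0.5471, -0.2936, 0.048]
tool_rot: [[0.107, 0.994, 0.005], [0.994, -0.107, -0.001], [-0.0, 0.005, -1.0]]
wrist_force: [0.2, 0.6, -0.2]
finger_gap: 0.0252
[ 0.54708872 -0.29362205  0.04797459] 5.85 [ 0.18072724  0.57565483 -0.20481656] 0.025166332830205772
```

```bash
python3 -m handwheel '[0,0,0,0,0,0,0, 0,0,0,0,0,0,0, 0,0,0,0,0,0,0, 0,0,0,0,0,0,0]'
python3 - <<'E'
from h import *
o=get_obs();print(o["position"],o["time_s"],o["wrist_force"],o["finger_gap"])
E
```

```text
time_s: 6.18
position: [0.5443, -0.2934, 0.0477]
tool_rot: [[0.107, 0.994, -0.001], [0.994, -0.107, -0.0], [-0.0, -0.001, -1.0]]
wrist_force: [-3.5, 0.8, 6.3]
finger_gap: 0.0134
[ 0.5443357  -0.29338963  0.04774668] 6.1833 [-3.52488763  0.78717485  6.25130067] 0.013393981579201712
```

```bash
python3 -m handwheel '[0,0,0,0,-0.005,-0.001,0, 0,0,0,0,-0.012,-0.001,0, 0,0,0,0,-0.02,-0.001,0, 0,0,0,0,-0.03,-0.001,0, 0,0,0,0,-0.042,-0.001,0, 0,0,0,0,-0.055,-0.001,0, 0,0,0,0,-0.065,-0.001,0, 0,0,0,0,-0.068,-0.001,0]'
python3 - <<'E'
from h import *
o=get_obs();print(o["position"],o["time_s"],o["wrist_force"],o["finger_gap"])
c=camera("wrist"); cv2.imwrite("pics/w4.png",c["color"][:,:,::-1])
o=get_obs();print(o["position"],o["time_s"],o["wrist_force"],o["finger_gap"])
E
```

```text
time_s: 6.85
position: [0.4767, -0.286, 0.0478]
tool_rot: [[0.107, 0.994, 0.002], [0.994, -0.107, 0.0], [0.0, 0.002, -1.0]]
wrist_force: [0.2, 0.3, -2.7]
finger_gap: 0.0134
[ 0.47665931 -0.2859575   0.04781931] 6.85 [ 0.17462063  0.27256307 -2.6540121 ] 0.013426618203823034
[ 0.47667736 -0.28596823  0.04779267] 6.9 [-0.873779   -0.44545048 -3.13071585] 0.013187737870680316
```

View pics/w4.png

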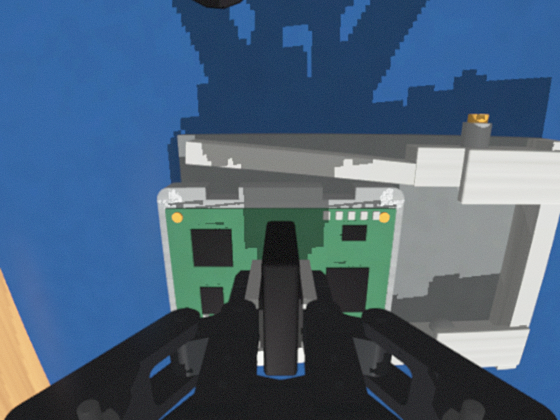

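```bash
cat >> h.py <<'E'
def lane(o,yaw,col=(0,0,255)):
    R=rz(yaw);a=.21;S=[]
    def P(s,y,h): # along slope, across, height normal
        return R@np.array([s*np.cos(a)+h*np.sin(a),y,.078-s*np.sin(a)+h*np.cos(a)])+o
    for y in(.048,-.048): S+=[(P(-.155,y,.022),P(.155,y,.022),col)]
    S+=[(P(-.155,-.048,.022),P(-.155,.048,.022),col),(P(.155,-.048,.022),P(.155,.048,.022),col)]
    return S
E
python3 - <<'E'
from h import *
import pickle
C={n:camera(n) for n in("top","scene")}
for n in C: C[n]["color"]=cv2.imread(f"pics/{n}0.png")[:,:,::-1]
pickle.dump(C,open("C0.pkl","wb"))
o=np.array([.53,0,0])
crop(C["top"],263,236,80,146,4,"l1"); crop(C["scene"],291,190,110,140,4,"l2")
E
```

```text
(no output)
```

View pics/l1.png

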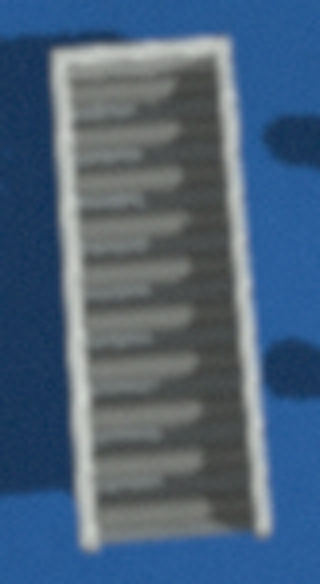

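View pics/l2.png

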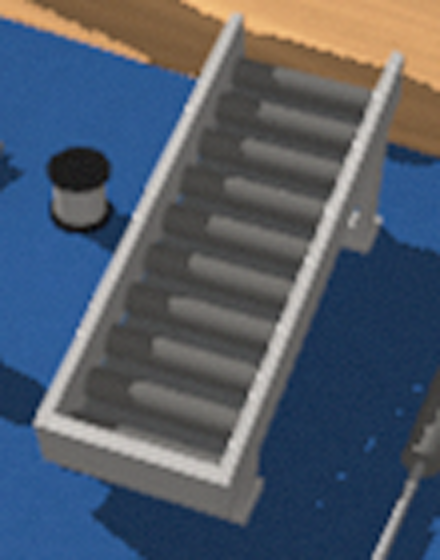

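Run:
```python
from h import *
import pickle
C=pickle.load(open("C0.pkl","rb"));a=.21
def loc(s,y,h=.022): return [s*np.cos(a)+h*np.sin(a),y,.078-s*np.sin(a)+h*np.cos(a)]
m=lambda p,u0,v0:(u0+(p[0]+.5)/4-.5,v0+(p[1]+.5)/4-.5)
T=[((98,546),-.155,.048),((256,534),-.155,-.048),((70,66),.155,.048),((217,62),.155,-.048)]
S=[((243,15),-.155,-.048),((390,55),-.155,.048),((57,412),.155,-.048),((222,466),.155,.048)]
PT=[m(p,223,163) for p,_,_ in T];LT=np.array([loc(s,y) for _,s,y in T])
PS=[m(p,236,120) for p,_,_ in S];LS=np.array([loc(s,y) for _,s,y in S])
def res(q,which="ts"):
    f=lambda L:(rz(q[2])@L.T).T+[q[0],q[1],0]
    r=[]
    if "t" in which: r.append((proj(C["top"],f(LT))-PT).ravel())
    if "s" in which: r.append((proj(C["scene"],f(LS))-PS).ravel())
    return np.hstack(r)
for w in("t","s","ts"):
    r=least_squares(res,[.53,0,0],args=(w,)); print(w,r.x[:2].round(4),np.degrees(r.x[2]),r.fun.round(1))
q=r.x;o=np.array([q[0],q[1],0]);s=lane(o,q[2])
crop(C["top"],263,236,80,146,4,"l1o",s); crop(C["scene"],291,190,110,140,4,"l2o",s)
for n,sc in(("top",-.095),("rest",.06+.0)):
    h=.037; print(n,rz(q[2])@np.array(loc(sc,0,h))+o)
```

```text
t [ 0.5168 -0.0047] 4.570554222455951 [-0.5  2.3  0.6  2.2 -0.6 -1.6  0.5 -3.3]
s [ 0.5131 -0.0044] 5.3368881375654444 [ 0.6 -1.9  0.7 -3.  -0.8  1.8 -0.4  1.3]
ts [ 0.5154 -0.0043] 4.976458529292078 [-0.3  3.   0.9  2.7 -1.2 -0.8 -0.1 -2.8  0.7 -1.4  0.8 -2.3 -1.6  2.3
 -1.2  2.1]
top [ 0.43048373 -0.0116435   0.13399083]
rest [0.58150708 0.0015068  0.10167955]
```

View pics/l1o.png

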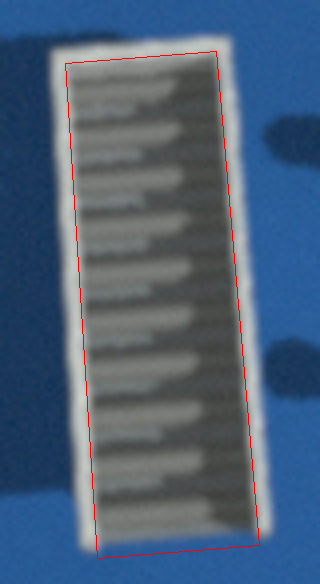

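View pics/l2o.png

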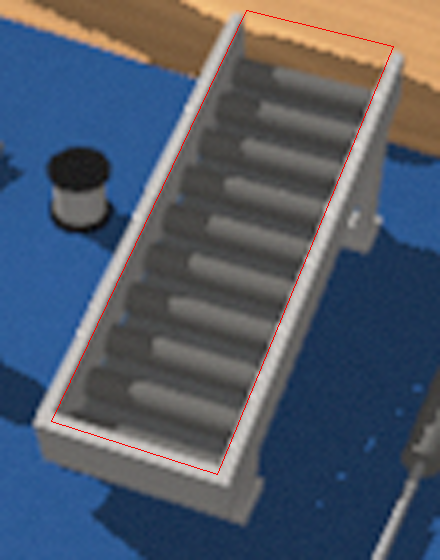

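```bash
python3 -m handwheel '[0,0,0,0,0,-0.012,0, 0,0,0,0,0,-0.035,0, 0,0,0,0,0,-0.07,0, 0,0,0,0,0,-0.105,0, 0,0,0,0,0,-0.14,0, 0,0,0,0,0,-0.17,0, 0,0,0,0,0,-0.18,0]'
python3 - <<'E'
from h import *
o=get_obs();print(o["wrist_force"])
delta([.484,-.007,.215],tool(np.radians(5)))
E
```

```text
time_s: 7.58
position: [0.4816, -0.2869, 0.2334]
tool_rot: [[0.106, 0.994, 0.013], [0.994, -0.106, -0.005], [-0.003, 0.013, -1.0]]
wrist_force: [0.9, -0.2, -4.9]
finger_gap: 0.0132
[ 0.88390104 -0.17854646 -4.94940701]
turn [ 0.0129  0.0046 -0.1937] shift [ 0.2787 -0.0276  0.0171] rows>= 6.7
```

```bash
python3 -m handwheel '[0,0,-0.02,0.025,-0.002,0,0, 0,0,-0.06,0.06,-0.005,0,0, 0,0,-0.1,0.10,-0.008,0,0, 0,0,-0.13,0.14,-0.011,0,0, 0,0,-0.16,0.18,-0.015,0,0, 0,0,-0.19,0.22,-0.018,0,0, 0,0,-0.19,0.255,-0.021,0.005,0, 0,0,-0.19,0.278,-0.023,0.01,0]'; python3 -m handwheel '[0,0,0,0,0,0,0, 0.1,0,0,0,0,0,0, 0.2,0,0,0,0,0,0, 0.21,0,0,0,0,0,0]'
python3 - <<'E'
from h import *
o=get_obs();print(o["wrist_force"],o["finger_gap"])
c=camera("wrist"); cv2.imwrite("pics/w5.png",c["color"][:,:,::-1])
c=camera("scene"); q=np.radians(5.);cv2.imwrite("pics/s5.png",c["color"][:,:,::-1])
o=get_obs();print(o["position"],o["time_s"])
delta([.4842,-.0071,.128],tool(np.radians(5),.21))
E
```

```text
time_s: 8.25
position: [0.4851, -0.0024, 0.2178]
tool_rot: [[-0.088, 0.996, 0.005], [0.996, 0.088, 0.002], [0.002, 0.005, -1.0]]
wrist_force: [0.1, 0.2, -3.8]
finger_gap: 0.0135
time_s: 8.58
position: [0.4887, -0.0068, 0.2171]
tool_rot: [[-0.083, 0.976, -0.203], [0.997, 0.081, -0.016], [0.001, -0.203, -0.979]]
wrist_force: [1.3, 0.5, -4.4]
finger_gap: 0.013
[ 1.34705479  0.53825787 -4.38990062] 0.013036364522049175
[ 0.48621879 -0.00735073  0.21704098] 8.6833
turn [ 0.0055 -0.001  -0.0046] shift [0.0004 0.0161 0.0876] rows>= 2.1
```

View pics/w5.png

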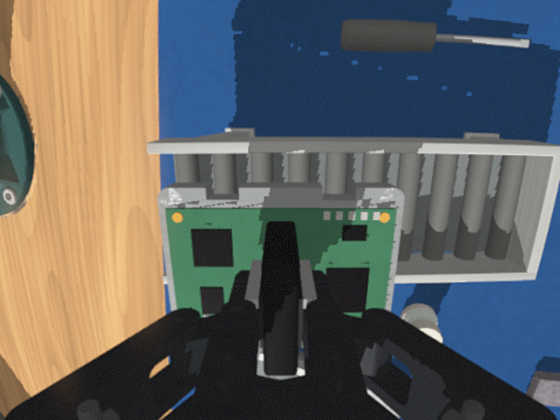

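View pics/s5.png

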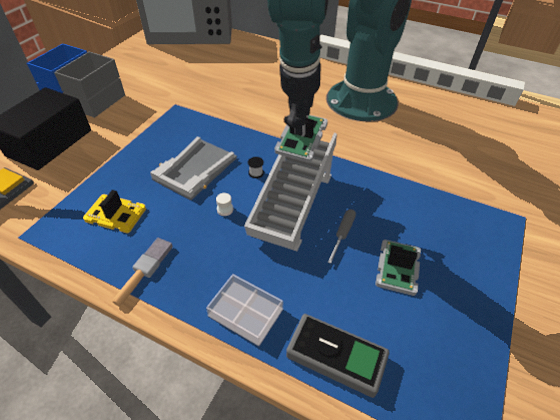

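Run:
```python
from h import *
c=camera("wrist")
s=[]
for x,col in((.5155,(0,0,255)),): s+=lane(np.array([x,-.0044,0]),np.radians(5),col)
crop(c,280,210,560,420,1.4,"w5o",s)
```

```text
(no output)
```

View pics/w5o.png

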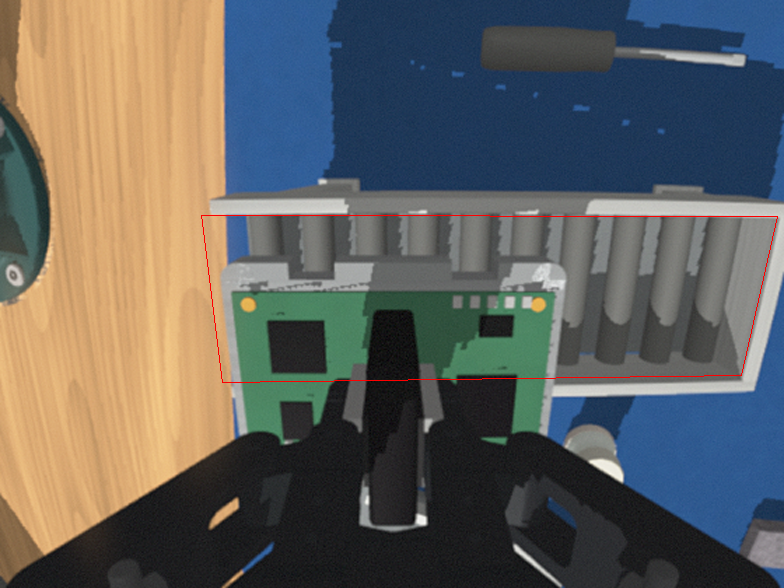

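```bash
python3 -m handwheel '[0.004,0,0,0.0005,0.006,0.03,0, 0.004,0,0,0.0005,0.012,0.06,0, 0.004,0,0,0.0005,0.015,0.078,0, 0.004,0,0,0.0005,0.016,0.086,0, 0.004,0,0,0.0005,0.016,0.087,0, 0.004,0,0,0.0005,0.016,0.087,0]'
python3 - <<'E'
from h import *
c=camera("wrist"); cv2.imwrite("pics/w6.png",c["color"][:,:,::-1])
c=camera("scene"); crop(c,300,170,140,140,4,"s6")
o=get_obs();print(o["position"],o["time_s"],o["wrist_force"])
E
```

```text
time_s: 9.23
position: [0.4827, -0.0072, 0.1298]
tool_rot: [[-0.083, 0.975, -0.208], [0.997, 0.081, -0.018], [-0.001, -0.208, -0.978]]
wrist_force: [-0.1, -0.4, -4.3]
finger_gap: 0.0131
[ 0.48395664 -0.00695408  0.13070071] 9.3333 [-0.32079532  0.22386709 -3.90315468]
```

View pics/w6.png

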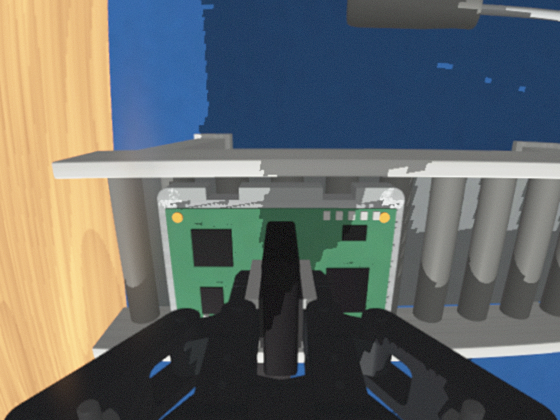

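View pics/s6.png

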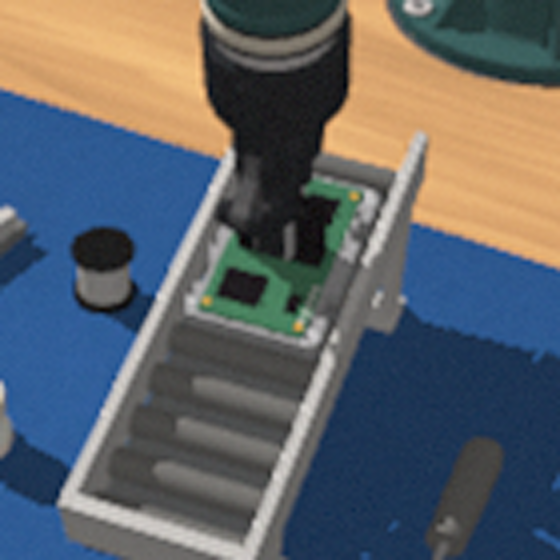

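The carrier is between the walls and parallel to the slope. I'm lowering it to contact.

```bash
python3 -m handwheel '[0,0,0,0,0,0.003,0, 0,0,0,0,0,0.004,0, 0,0,0,0,0,0.005,0, 0,0,0,0,0,0.005,0]'
```

```text
time_s: 9.67
position: [0.4845, -0.0069, 0.1265]
tool_rot: [[-0.083, 0.976, -0.203], [0.997, 0.081, -0.018], [-0.001, -0.204, -0.979]]
wrist_force: [2.1, 0.6, 7.2]
finger_gap: 0.0135
```

```bash
python3 -m handwheel '[0,0,0,0,0,-0.001,0.035, 0,0,0,0,0,-0.001,0.035, 0,0,0,0,0,-0.005,0.04, 0,0,0,0,0,-0.02,0.05, 0,0,0,0,0,-0.045,0.06, 0,0,0,0,0,-0.08,0.085, 0,0,0,0,0,-0.11,0.085, 0,0,0,0,0,-0.12,0.085]'
python3 - <<'E'
from h import *
c=camera("wrist"); cv2.imwrite("pics/w7.png",c["color"][:,:,::-1])
c=camera("scene"); crop(c,290,180,140,140,4,"s7")
o=get_obs();print(o["position"],o["time_s"],o["wrist_force"])
E
```

```text
time_s: 10.33
position: [0.5098, -0.0042, 0.2461]
tool_rot: [[-0.083, 0.976, -0.201], [0.997, 0.081, -0.018], [-0.001, -0.201, -0.979]]
wrist_force: [-0.3, -0.3, 0.3]
finger_gap: 0.085
[ 0.50851964 -0.00464194  0.2439403 ] 10.4333 [-0.13462939  0.85494779  0.42205465]
```

View pics/s7.png

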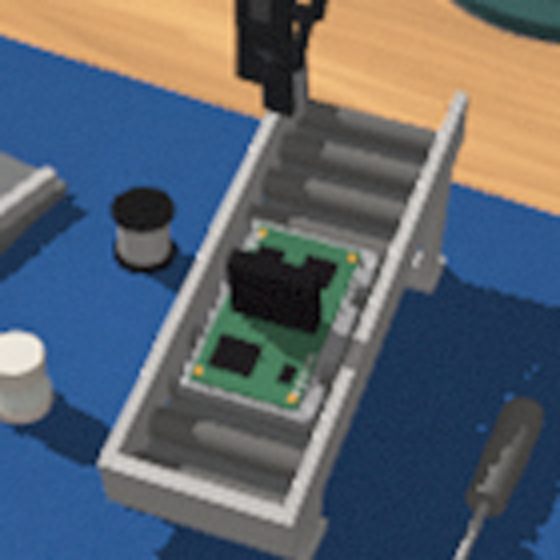

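The finished board is running down. I'm moving to the next board.

Run:
```python
from h import *
delta([.587,.278,.22],tool(np.radians(10)))
```

```text
turn [-0.2052 -0.0083 -0.0915] shift [0.2752 0.1043 0.0024] rows>= 7.1
```

```bash
python3 -m handwheel '[-0.03,-0.001,-0.01,0.035,0.013,0,0.085, -0.08,-0.002,-0.03,0.07,0.026,0,0.085, -0.12,-0.004,-0.05,0.105,0.04,0,0.085, -0.16,-0.006,-0.07,0.14,0.053,0,0.085, -0.205,-0.008,-0.091,0.18,0.068,0.001,0.085, -0.205,-0.008,-0.091,0.22,0.083,0.001,0.085, -0.205,-0.008,-0.091,0.255,0.097,0.002,0.085, -0.205,-0.008,-0.091,0.275,0.104,0.002,0.085]'; python3 -m handwheel '[0,0,0,0,0,0,0.085, 0,0,0,0,0,0,0.085]'
python3 - <<'E'
from h import *
import pickle
c=camera("wrist"); crop(c,275,195,196,146,4,"w8"); pickle.dump(c,open("w8.pkl","wb"))
p=np.array([.587,.28,.037])
crop(c,275,195,196,146,4,"w8o",carrier(p,np.radians(10.5)))
c=camera("scene"); crop(c,290,180,140,140,4,"s8")
o=get_obs();print(o["position"],o["time_s"])
E
```

```text
time_s: 11.1
position: [0.5833, 0.2827, 0.2156]
tool_rot: [[-0.178, 0.984, -0.008], [0.984, 0.178, 0.002], [0.004, -0.008, -1.0]]
wrist_force: [-0.3, 1.0, -0.9]
finger_gap: 0.0851
time_s: 11.27
position: [0.5831, 0.2785, 0.2156]
tool_rot: [[-0.177, 0.984, -0.009], [0.984, 0.177, -0.001], [0.0, -0.01, -1.0]]
wrist_force: [-0.9, -0.6, 0.1]
finger_gap: 0.0856
[0.58400487 0.27526541 0.21617792] 11.3667
```

View pics/w8o.png

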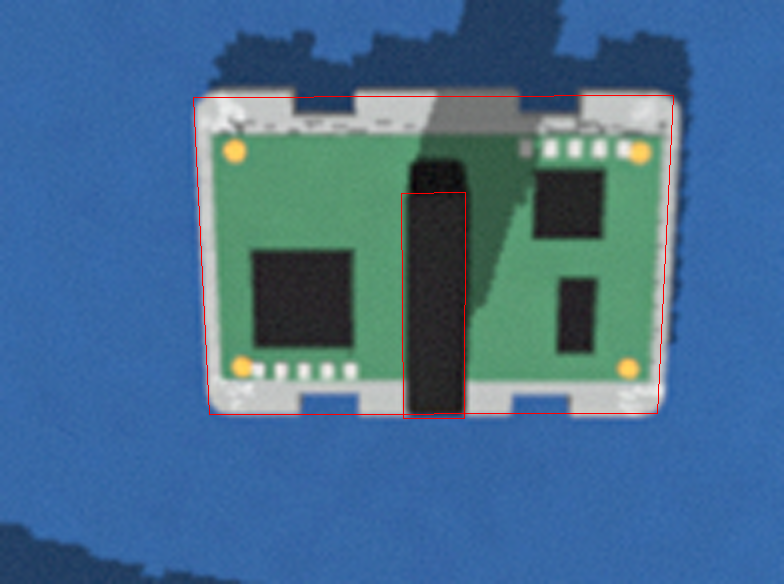

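View pics/s8.png

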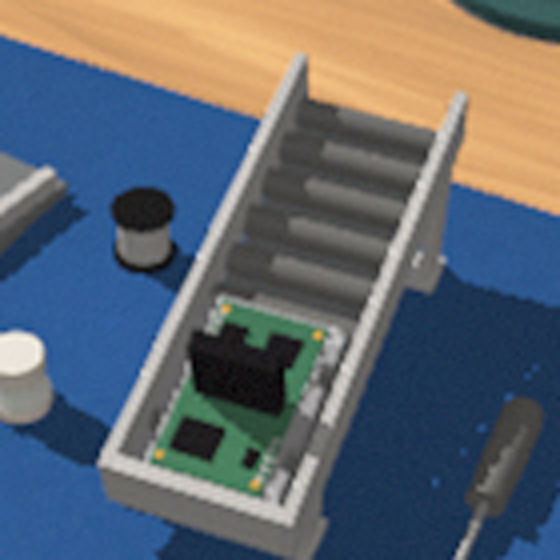

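Run:
```python
from h import *
delta([.588,.2805,.040],tool(np.radians(10.3)))
o=get_obs();print(o["position"],o["time_s"])
```

```text
turn [-0.0088  0.0015 -0.0065] shift [0.0047 0.0064 0.1761] rows>= 4.2
[0.58400487 0.27526541 0.21617792] 11.3667
```

```bash
python3 -m handwheel '[-0.009,0,-0.006,0.003,0.006,0.035,0.085, -0.009,0,-0.006,0.003,0.006,0.075,0.085, -0.009,0,-0.006,0.003,0.006,0.115,0.085, -0.009,0,-0.006,0.003,0.006,0.135,0.085, -0.009,0,-0.006,0.003,0.006,0.14,0.085, -0.009,0,-0.006,0.003,0.006,0.14,0.085]'
python3 - <<'E'
from h import *
c=camera("wrist"); cv2.imwrite("pics/w9.png",c["color"][:,:,::-1])
delta([.588,.2805,.040],tool(np.radians(10.3)))
o=get_obs();print(o["position"],o["time_s"])
E
```

```text
time_s: 11.87
position: [0.5887, 0.2786, 0.0761]
tool_rot: [[-0.177, 0.984, -0.0], [0.984, 0.177, -0.002], [-0.001, -0.0, -1.0]]
wrist_force: [0.9, 0.3, 0.6]
finger_gap: 0.0848
turn [ 0.0033 -0.0002 -0.0012] shift [ 0.0008 -0.002   0.038 ] rows>= 0.9
[0.5899472  0.27999807 0.07804629] 11.9167
```

View pics/w9.png

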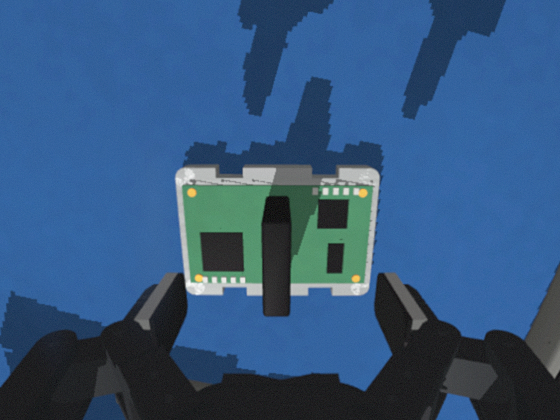

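```bash
python3 -m handwheel '[0,0,0,0.001,-0.0015,0.015,0.085, 0,0,0,0.001,-0.0015,0.03,0.085, 0,0,0,0.001,-0.0015,0.036,0.085, 0,0,0,0.001,-0.0015,0.036,0.03, 0,0,0,0.001,-0.0015,0.036,0, 0,0,0,0.001,-0.0015,0.036,0, 0,0,0,0.001,-0.0015,0.036,0, 0,0,0,0.001,-0.0015,0.036,0]';  python3 -m handwheel '[0,0,0,0,0,0,0, 0,0,0,0,0,0,0, 0,0,0,0,0,0,0, 0,0,0,0,0,0,0]'
python3 - <<'E'
from h import *
c=camera("top"); cv2.imwrite("pics/t10.png",c["color"][:,:,::-1])
o=get_obs();print(o["position"],o["time_s"],o["finger_gap"])
E
```

```text
time_s: 12.58
position: [0.5887, 0.2826, 0.0428]
tool_rot: [[-0.179, 0.984, 0.005], [0.984, 0.179, 0.002], [0.001, 0.005, -1.0]]
wrist_force: [-0.2, 0.5, -0.3]
finger_gap: 0.0251
time_s: 12.92
position: [0.588, 0.2824, 0.0427]
tool_rot: [[-0.179, 0.984, 0.003], [0.984, 0.179, 0.001], [0.001, 0.004, -1.0]]
wrist_force: [-1.8, -0.2, 6.5]
finger_gap: 0.013
[0.58796617 0.28238688 0.04268017] 12.9667 0.013123306019863364
```

```bash
python3 -m handwheel '[0,0,0,0,0,-0.012,0, 0,0,0,0,0,-0.035,0, 0,0,0,0,0,-0.07,0, 0,0,0,0,0,-0.105,0, 0,0,0,0,0,-0.14,0, 0,0,0,0,0,-0.175,0, 0,0,0,0,0,-0.195,0, 0,0,0,0,0,-0.20,0]'
python3 - <<'E'
from h import *
delta([.48,-.287,.24],tool(np.radians(-6.3)))
E
```

```text
time_s: 13.63
position: [0.5895, 0.2832, 0.2467]
tool_rot: [[-0.179, 0.984, 0.011], [0.984, 0.179, 0.006], [0.004, 0.012, -1.0]]
wrist_force: [1.3, -0.2, -3.7]
finger_gap: 0.013
turn [ 0.0112 -0.0053  0.2899] shift [-0.5414 -0.2098  0.0023] rows>= 13.9
```

View pics/t10.png

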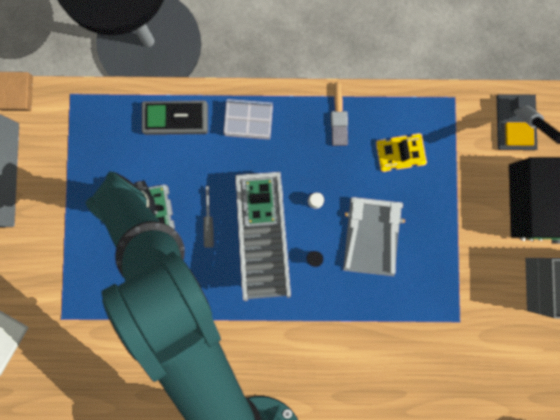

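The top picture shows the finished board at the lane's lower stop (260,200), with the dock empty (373,238). I'm carrying the next board across.

```bash
python3 -m handwheel '[0,0,0.02,-0.025,-0.01,0,0, 0,0,0.04,-0.06,-0.024,0,0, 0,0,0.06,-0.097,-0.038,0,0, 0,0,0.08,-0.134,-0.052,0,0, 0,0,0.1,-0.171,-0.066,0,0, 0,0,0.12,-0.208,-0.08,0,0, 0,0,0.14,-0.245,-0.095,0,0, 0,0,0.16,-0.282,-0.109,0,0]'
python3 - <<'E'
from h import *
delta([.48,-.287,.24],tool(np.radians(-6.3)))
E
```

```text
time_s: 14.3
position: [0.5286, -0.0173, 0.2397]
tool_rot: [[-0.019, 1.0, 0.0], [1.0, 0.019, 0.001], [0.001, 0.0, -1.0]]
wrist_force: [0.9, -0.7, -5.4]
finger_gap: 0.0132
turn [ 0.0004 -0.0014  0.1294] shift [-0.2687 -0.0538 -0.0007] rows>= 6.6
```

```bash
python3 -m handwheel '[0,0,0.02,-0.035,-0.007,0,0, 0,0,0.04,-0.07,-0.014,0,0, 0,0,0.06,-0.107,-0.021,0,0, 0,0,0.08,-0.144,-0.029,0,0, 0,0,0.1,-0.181,-0.036,0,0, 0,0,0.12,-0.218,-0.044,0,0, 0,0,0.129,-0.245,-0.05,0,0, 0,0,0.129,-0.264,-0.053,0,0]';python3 -m handwheel '[0,0,0,0,0,0,0, 0,0,0,0,0,0.03,0, 0,0,0,0,0,0.065,0, 0,0,0,0,0,0.1,0, 0,0,0,0,0,0.11,0, 0,0,0,0,0,0.11,0, 0,0,0,0,0,0.11,0]'
python3 - <<'E'
from h import *
c=camera("wrist"); cv2.imwrite("pics/w11.png",c["color"][:,:,::-1])
y=np.radians(-6.3);p=np.array([.5445,-.294,.045])
o=p-rz(y)@np.array([.019,0,.045])
crop(c,280,210,560,420,1.4,"w11o",dock(o,y))
o=get_obs();print(o["position"],o["time_s"],o["finger_gap"])
delta([.480,-.287,.0507],tool(np.radians(-6.3)))
E
```

```text
time_s: 14.97
position: [0.4799, -0.2841, 0.2388]
tool_rot: [[0.114, 0.993, -0.0], [0.993, -0.114, 0.001], [0.001, -0.001, -1.0]]
wrist_force: [0.6, -0.9, -4.4]
finger_gap: 0.0131
time_s: 15.55
position: [0.4836, -0.2793, 0.1304]
tool_rot: [[0.108, 0.994, 0.003], [0.994, -0.108, 0.003], [0.003, 0.002, -1.0]]
wrist_force: [0.0, 0.3, -3.2]
finger_gap: 0.0134
[ 0.48467717 -0.27987545  0.13159678] 15.6 0.013711085368606074
turn [ 0.0054 -0.0018  0.0017] shift [-0.0077 -0.0043  0.0809] rows>= 2.0
```

View pics/w11o.png

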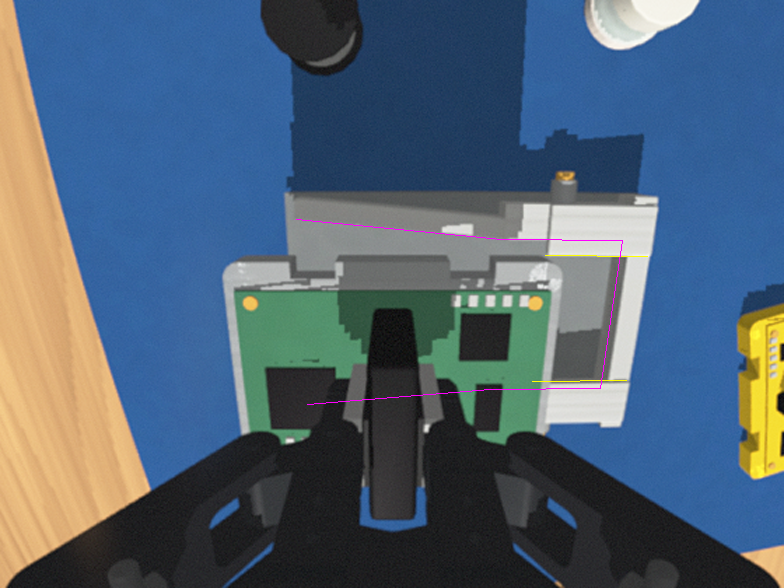

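```bash
python3 -m handwheel '[0,0,0,-0.004,-0.002,0.01,0, 0,0,0,-0.007,-0.004,0.03,0, 0,0,0,-0.007,-0.004,0.055,0, 0,0,0,-0.007,-0.004,0.065,0, 0,0,0,-0.007,-0.004,0.065,0, 0,0,0,-0.007,-0.004,0.065,0]'
python3 - <<'E'
from h import *
c=camera("wrist"); cv2.imwrite("pics/w12.png",c["color"][:,:,::-1])
y=np.radians(-6.3);p=np.array([.5445,-.294,.045])
o=p-rz(y)@np.array([.019,0,.045])
crop(c,280,210,560,420,1.4,"w12o",dock(o,y))
c=camera("scene"); crop(c,205,160,120,100,5,"s12")
o=get_obs();print(o["position"],o["time_s"],o["wrist_force"])
delta([.480,-.2864,.0490],tool(np.radians(-6.2)))
E
```

```text
time_s: 16.1
position: [0.4796, -0.2864, 0.0661]
tool_rot: [[0.108, 0.994, 0.004], [0.994, -0.108, 0.002], [0.002, 0.004, -1.0]]
wrist_force: [1.7, 0.8, -3.8]
finger_gap: 0.0133
[ 0.48041783 -0.28665514  0.06698865] 16.2 [ 0.06494172 -0.45358017 -4.07851638]
turn [ 0.0064 -0.0013 -0.0004] shift [ 0.0002 -0.0006  0.018 ] rows>= 0.4
```

View pics/w12o.png

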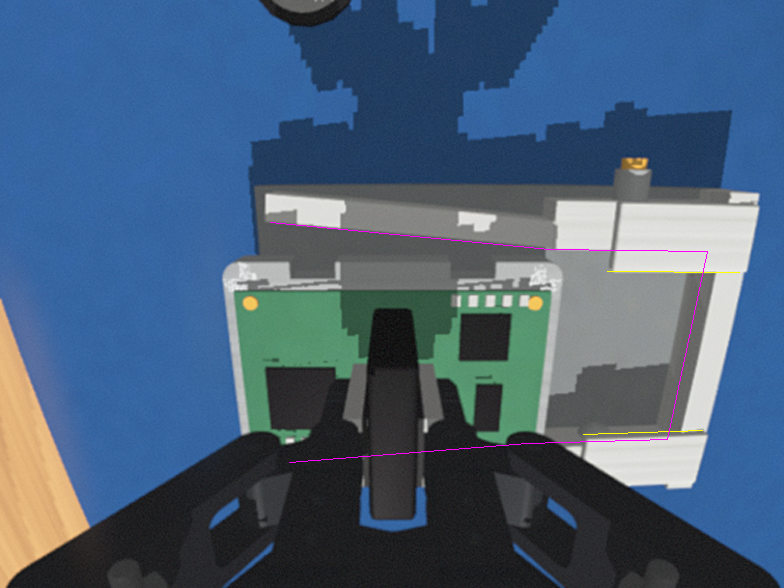

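View pics/s12.png

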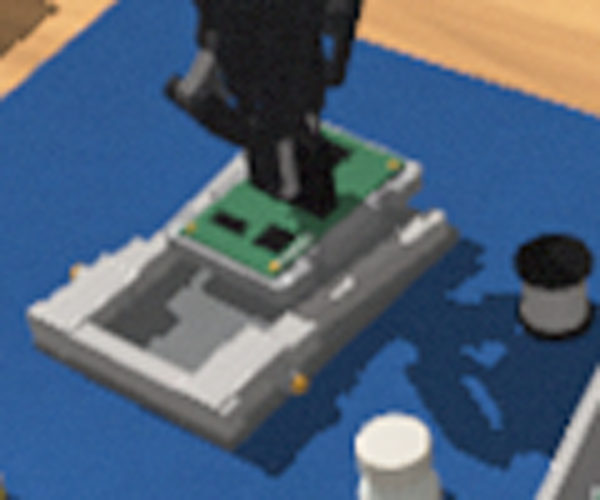

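The carrier is aligned over the open end. I'm lowering it to the plate.

```bash
python3 -m handwheel '[0.003,0,0,0,-0.0005,0.008,0, 0.003,0,0,0,-0.0005,0.014,0, 0.003,0,0,0,-0.0005,0.017,0, 0.003,0,0,0,-0.0005,0.018,0, 0.003,0,0,0,-0.0005,0.018,0]'
python3 - <<'E'
from h import *
o=get_obs();print(o["position"],o["wrist_force"])
E
```

```text
time_s: 16.62
position: [0.4793, -0.2864, 0.0505]
tool_rot: [[0.108, 0.994, 0.001], [0.994, -0.108, 0.0], [0.0, 0.001, -1.0]]
wrist_force: [-4.2, 1.8, 22.0]
finger_gap: 0.0134
[ 0.47930924 -0.28639227  0.05054727] [-4.169834    1.84140555 22.04647556]
```

```bash
python3 -m handwheel '[0,0,0,0,0,-0.0018,0, 0,0,0,0,0,-0.0018,0, 0,0,0,0,0.006,-0.0018,0, 0,0,0,0,0.014,-0.0018,0, 0,0,0,0,0.02,-0.0018,0, 0,0,0,0,0.024,-0.0018,0, 0,0,0,0,0.025,-0.0018,0]'
python3 - <<'E'
from h import *
o=get_obs();print(o["position"],o["wrist_force"])
c=camera("wrist"); cv2.imwrite("pics/w13.png",c["color"][:,:,::-1])
E
```

```text
time_s: 17.2
position: [0.4804, -0.2865, 0.0517]
tool_rot: [[0.113, 0.993, -0.046], [0.994, -0.113, 0.006], [0.001, -0.046, -0.999]]
wrist_force: [-40.1, 7.5, 62.1]
finger_gap: 0.013
[ 0.48039363 -0.28649567  0.05168364] [-40.11312209   7.48661377  62.06833281]
```

View pics/w13.png

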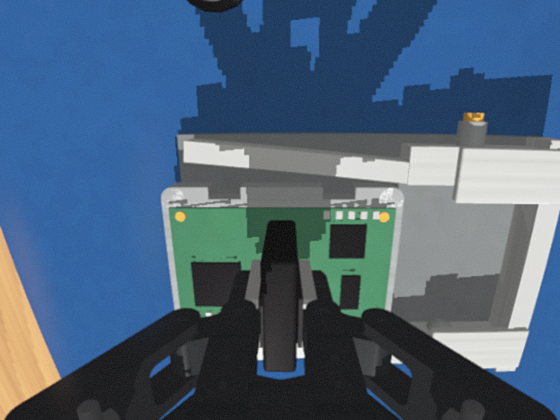

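```bash
python3 -m handwheel '[0,0,0,0,-0.012,-0.0005,0, 0,0,0,0,-0.025,-0.001,0, 0,0,0,0,-0.025,-0.0015,0, 0,0,0,0,-0.025,-0.0015,0]'
python3 - <<'E'
from h import *
c=camera("wrist"); cv2.imwrite("pics/w14.png",c["color"][:,:,::-1])
c=camera("scene"); crop(c,205,160,120,100,5,"s14")
o=get_obs();print(o["position"],o["wrist_force"],o["time_s"])
E
```

```text
time_s: 17.58
position: [0.4777, -0.2862, 0.0506]
tool_rot: [[0.109, 0.994, -0.001], [0.994, -0.109, 0.002], [0.002, -0.001, -1.0]]
wrist_force: [-0.2, -0.3, -2.0]
finger_gap: 0.0133
[ 0.4790197  -0.28633467  0.05057924] [-2.24151603 -0.85291338 -0.67842204] 17.6833
```

View pics/s14.png

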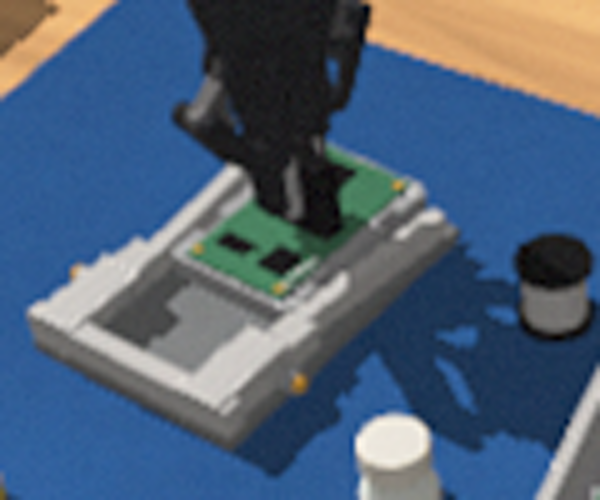

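View pics/w14.png

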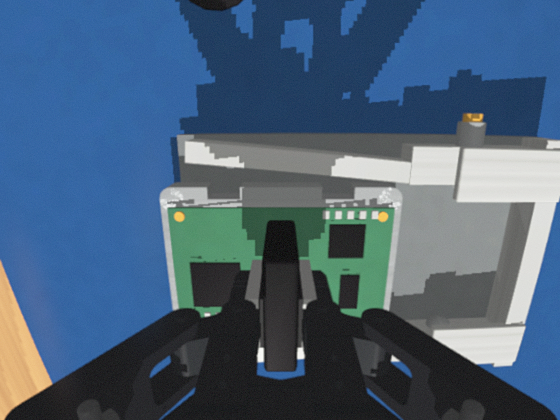

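Run:
```python
from h import *
import pickle
c=camera("wrist"); pickle.dump(c,open("w14.pkl","wb"))
o_=get_obs();print(o_["position"])
y=np.radians(-6.3);p=np.array([.5445,-.294,.045])
o=p-rz(y)@np.array([.019,0,.045])
g=np.array([o_["position"][0],o_["position"][1],.045])
crop(c,270,190,196,146,4,"w14a",dock(o,y)+carrier(g,np.radians(-6.25)))
crop(c,440,200,196,146,4,"w14b",dock(o,y)+carrier(g,np.radians(-6.25)))
```

```text
[ 0.47909255 -0.28630017  0.05056926]
```

View pics/w14a.png

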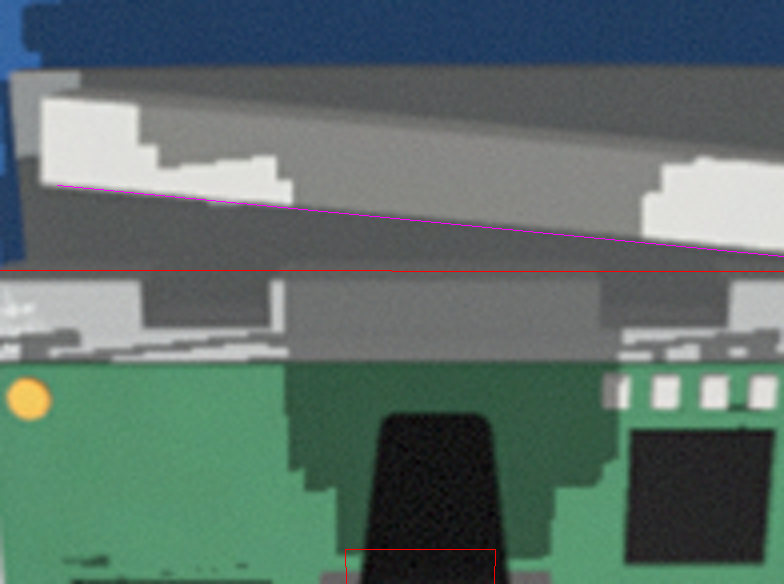

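View pics/w14b.png

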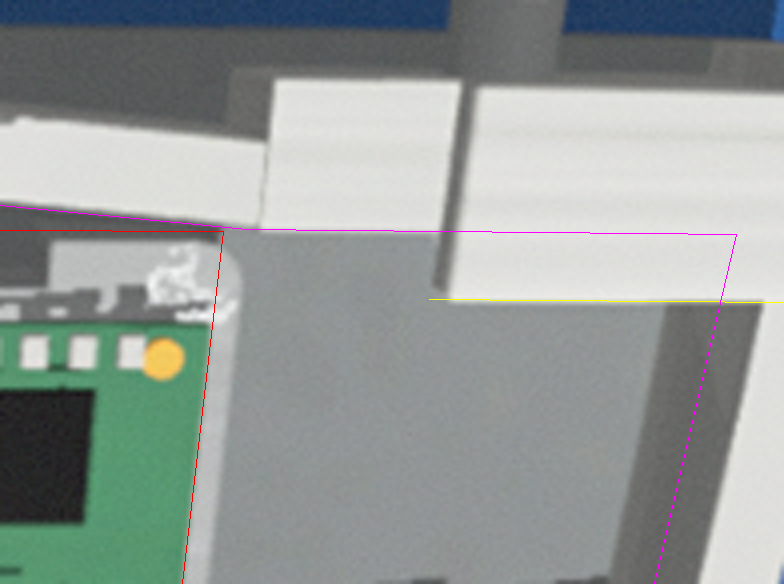

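```bash
python3 -m handwheel '[0,0,0,0.0006,0,-0.0008,0, 0,0,0,0.0006,0,-0.001,0, 0,0,0,0.0006,0.002,-0.001,0, 0,0,0,0.0006,0.004,-0.001,0, 0,0,0,0.0006,0.006,-0.001,0]'
python3 - <<'E'
from h import *
o=get_obs();print(o["position"],o["wrist_force"],o["wrist_torque"],o["time_s"])
E
```

```text
time_s: 18.15
position: [0.4856, -0.2862, 0.0519]
tool_rot: [[0.108, 0.994, 0.002], [0.994, -0.108, 0.002], [0.002, 0.002, -1.0]]
wrist_force: [-0.6, -0.1, -4.8]
finger_gap: 0.0131
[ 0.48558933 -0.28620066  0.05188141] [-0.61343053 -0.06552632 -4.81161914] [-0.00202367  0.01528783  0.0068037 ] 18.15
```

```bash
python3 -m handwheel '[0,0,0,0,0.004,0,0, 0,0,0,0,0.009,0,0, 0,0,0,0,0.013,0,0, 0,0,0,0,0.015,0,0]'
python3 - <<'E'
from h import *
c=camera("wrist"); cv2.imwrite("pics/w15.png",c["color"][:,:,::-1])
o=get_obs();print(o["position"],o["wrist_force"],o["wrist_torque"],o["time_s"])
E
```

```text
time_s: 18.48
position: [0.5011, -0.288, 0.0521]
tool_rot: [[0.108, 0.994, 0.003], [0.994, -0.108, 0.002], [0.002, 0.002, -1.0]]
wrist_force: [-0.2, -0.4, -3.9]
finger_gap: 0.0136
[ 0.50126594 -0.28796212  0.05210502] [ 1.33113558 -0.63763609 -2.69898808] [ 0.0503973  -0.02107776  0.01710671] 18.5333
```

View pics/w15.png

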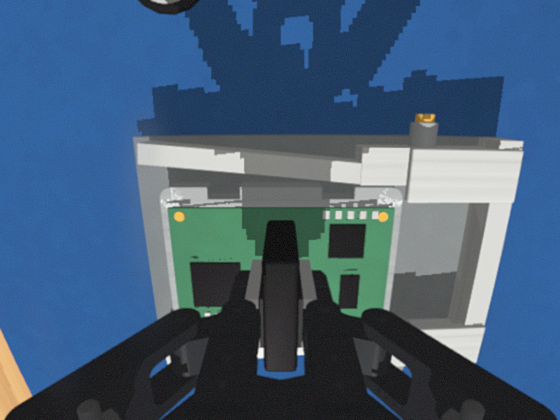

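```bash
python3 -m handwheel '[0,0,0,0,0.004,0.0005,0, 0,0,0,0,0.009,0.0005,0, 0,0,0,0,0.014,0.0005,0, 0,0,0,0,0.019,0.0005,0, 0,0,0,0,0.024,0.0005,0, 0,0,0,0,0.029,0.0005,0, 0,0,0,0,0.033,0.0005,0]'
python3 - <<'E'
from h import *
c=camera("wrist"); cv2.imwrite("pics/w16.png",c["color"][:,:,::-1])
o=get_obs();print(o["position"],o["wrist_force"],o["wrist_torque"],o["time_s"])
E
```

```text
time_s: 19.12
position: [0.5325, -0.2914, 0.051]
tool_rot: [[0.109, 0.994, -0.0], [0.994, -0.109, 0.002], [0.002, -0.0, -1.0]]
wrist_force: [-1.4, 1.3, -5.8]
finger_gap: 0.0127
[ 0.53392493 -0.29147881  0.05109457] [ 1.02710249 -0.46415812 -8.62140288] [-0.03481621  0.19233496  0.03252441] 19.1667
```

View pics/w16.png

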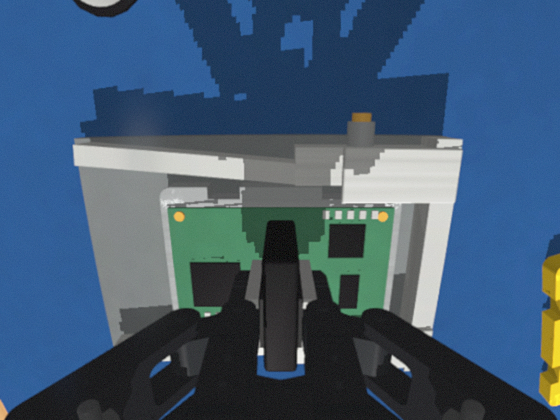

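```bash
python3 -m handwheel '[0,0,0,0,0.002,0.0007,0, 0,0,0,0,0.004,0.0007,0, 0,0,0,0,0.006,0.0007,0, 0,0,0,0,0.008,0.0007,0, 0,0,0,0,0.0095,0.0007,0, 0,0,0,0,0.0095,0.0007,0]'
python3 - <<'E'
from h import *
c=camera("wrist"); crop(c,262,200,290,210,2.7,"w17")
o=get_obs();print(o["position"],o["wrist_force"],o["wrist_torque"],o["time_s"])
E
```

```text
time_s: 19.67
position: [0.5423, -0.2924, 0.051]
tool_rot: [[0.108, 0.994, 0.001], [0.994, -0.108, 0.002], [0.002, 0.001, -1.0]]
wrist_force: [0.0, 0.1, -4.0]
finger_gap: 0.013
[ 0.54185133 -0.29245117  0.05089026] [ 0.26977547 -0.35056393 -2.99193037] [-0.01407379 -0.07713525 -0.00807205] 19.7167
```

View pics/w17.png

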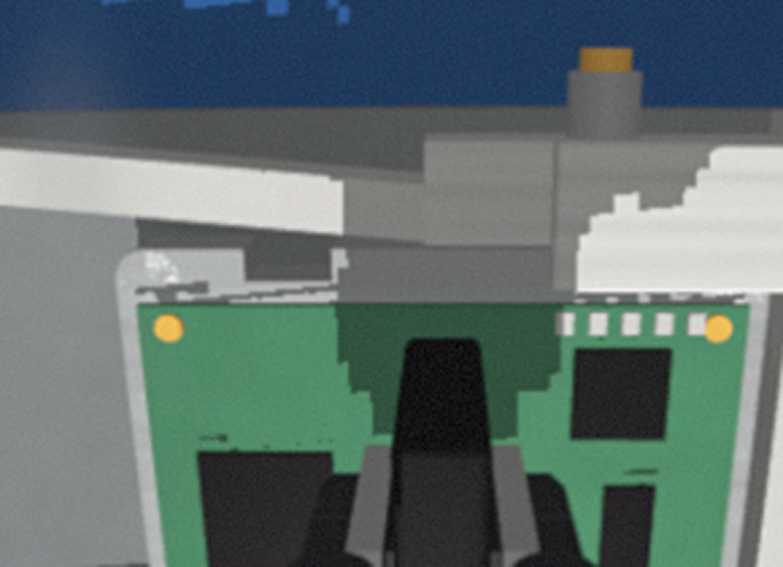

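```bash
python3 -m handwheel '[0,0,0,0,0.001,0.0004,0, 0,0,0,0,0.002,0.0004,0, 0,0,0,0,0.002,0.0004,0]'; python3 -m handwheel '[0,0,0,0,0.0005,0,0, 0,0,0,0,0.001,0,0, 0,0,0,0,0.001,0,0]';python3 - <<'E'
from h import *
c=camera("wrist"); crop(c,262,200,290,210,2.7,"w18")
o=get_obs();print(o["position"],o["wrist_force"],o["wrist_torque"],o["time_s"])
E
```

```text
time_s: 19.97
position: [0.5423, -0.2925, 0.0505]
tool_rot: [[0.109, 0.994, -0.003], [0.994, -0.109, 0.002], [0.002, -0.003, -1.0]]
wrist_force: [-3.5, 1.6, 1.9]
finger_gap: 0.0131
time_s: 20.22
position: [0.543, -0.2927, 0.0505]
tool_rot: [[0.109, 0.994, -0.003], [0.994, -0.109, 0.002], [0.002, -0.003, -1.0]]
wrist_force: [-4.7, 1.2, 4.1]
finger_gap: 0.0133
[ 0.54307201 -0.29270323  0.05053194] [-5.66166101  0.08941455  4.20315977] [ 0.14870189  1.209769   -0.05815648] 20.2667
```

View pics/w18.png

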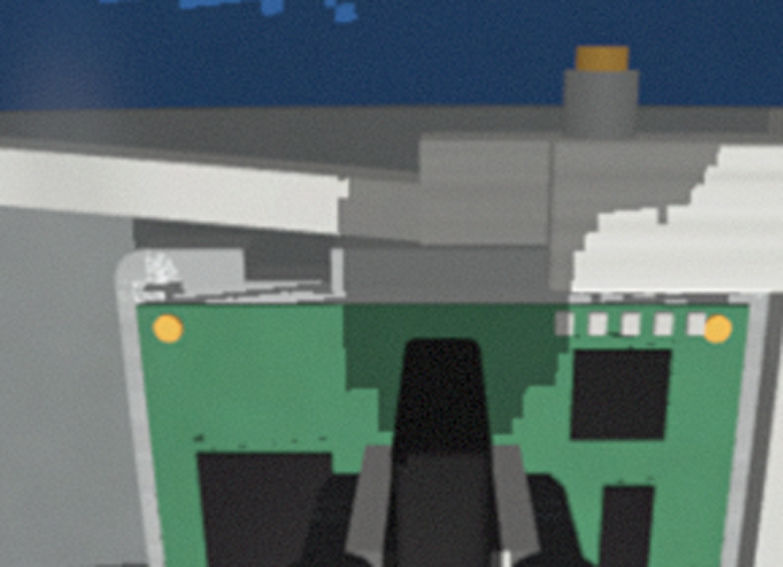

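```bash
python3 -m handwheel '[0,0,0,0,0.001,-0.0003,0, 0,0,0,0,0.002,-0.0003,0, 0,0,0,0,0.002,-0.0003,0]';python3 - <<'E'
from h import *
c=camera("wrist"); crop(c,370,180,80,110,5,"w19")
o=get_obs();print(o["position"],o["wrist_force"],o["wrist_torque"],o["time_s"])
y=np.radians(-6.3);p=np.array([.5445,-.294,.045]);oo=p-rz(y)@np.array([.019,0,.045])
crop(c,262,200,196,146,4,"w19o",dock(oo,y)+carrier(p,y))
E
```

```text
time_s: 20.52
position: [0.5444, -0.293, 0.0505]
tool_rot: [[0.109, 0.994, -0.004], [0.994, -0.108, 0.002], [0.002, -0.005, -1.0]]
wrist_force: [-7.5, 1.0, 4.9]
finger_gap: 0.0132
[ 0.54433359 -0.29304222  0.05052855] [-6.50450537  0.96578385  4.32301854] [0.17439829 1.45662588 0.1056783 ] 20.5667
```

View pics/w19o.png

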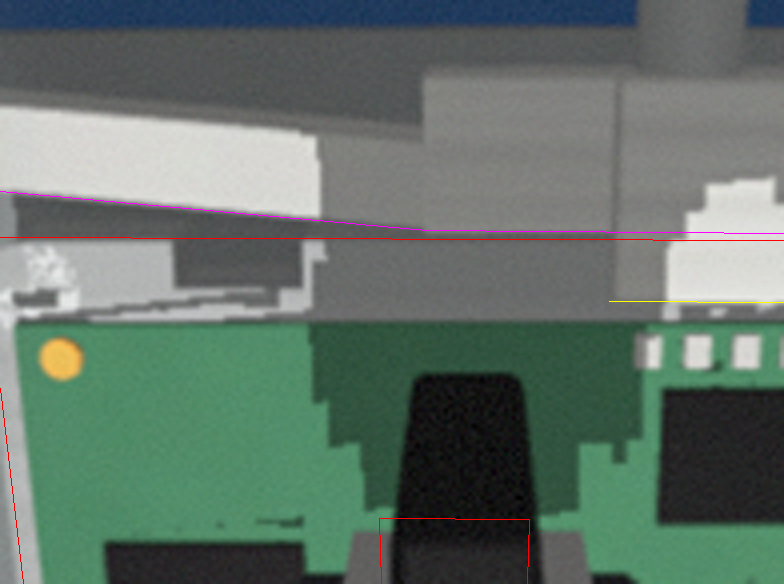

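Run:
```python
from h import *
c=camera("wrist")
y=np.radians(-6.3);p=np.array([.5445,-.294,.045]);oo=p-rz(y)@np.array([.019,0,.045])
S=dock(oo,y)+carrier(p,y)
crop(c,190,230,100,110,5,"w20a",S);crop(c,370,220,100,130,5,"w20b",S)
a=cv2.imread("pics/w20a.png");b=cv2.imread("pics/w20b.png");h=min(len(a),len(b),550)
cv2.imwrite("pics/w20.png",np.hstack([a[:h,:395],b[:h,:395]]))
```

```text
(no output)
```

View pics/w20.png

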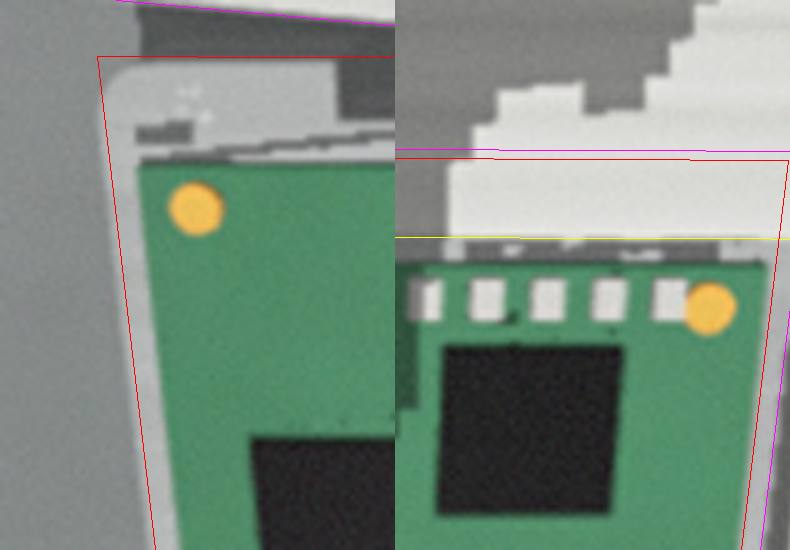

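View pics/w20b.png

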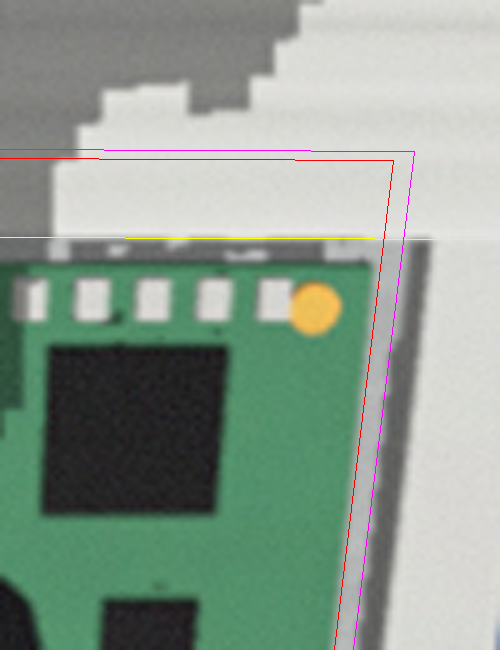

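```bash
python3 -m handwheel '[0,0,0,0,0.001,0,0, 0,0,0,0,0.002,0,0, 0,0,0,0,0.002,0,0]';python3 - <<'E'
from h import *
o=get_obs();print(o["position"],o["wrist_force"],o["wrist_torque"],o["time_s"])
E
python3 -m handwheel '[0,0,0,0,0.001,0,0, 0,0,0,0,0.001,0,0]';python3 - <<'E'
from h import *
o=get_obs();print(o["position"],o["wrist_force"],o["wrist_torque"],o["time_s"])
E
```

```text
time_s: 20.87
position: [0.5444, -0.2931, 0.0506]
tool_rot: [[0.109, 0.994, -0.008], [0.994, -0.109, 0.003], [0.002, -0.008, -1.0]]
wrist_force: [-10.9, 1.6, 8.9]
finger_gap: 0.013
[ 0.54439738 -0.29306142  0.05060609] [-10.91561213   1.6157629    8.93567235] [0.23113858 1.84344911 0.08435088] 20.8667
time_s: 21.03
position: [0.5444, -0.2931, 0.0507]
tool_rot: [[0.109, 0.994, -0.01], [0.994, -0.109, 0.003], [0.002, -0.01, -1.0]]
wrist_force: [-12.6, 2.1, 10.3]
finger_gap: 0.0137
[ 0.54444892 -0.29307576  0.05067598] [-12.59638492   2.1388359   10.28196283] [0.32950734 2.05938526 0.12683636] 21.0333
```

```bash
python3 -m handwheel '[0,0,0,0,-0.003,-0.0005,0, 0,0,0,0,-0.0045,-0.0005,0, 0,0,0,0,-0.0045,-0.0005,0]'; python3 -m handwheel '[0,0,0,0,0,0,0.03, 0,0,0,0,0,0,0.05, 0,0,0,0,0,0,0.085, 0,0,0,0,0,0,0.085, 0,0,0,0,0,0,0.085, 0,0,0,0,0,0,0.085]'; python3 -m handwheel '[0,0,0,0,0,-0.02,0.085, 0,0,0,0,0,-0.05,0.085, 0,0,0,0,0,-0.09,0.085, 0,0,0,0,0,-0.13,0.085, 0,0,0,0,0,-0.17,0.085, 0,0,0,0,0,-0.19,0.085, 0,0,0,0,0,-0.195,0.085, 0,0,0,0,0,-0.195,0.085]'
python3 - <<'E'
from h import *
import pickle
c=camera("wrist"); crop(c,262,186,196,146,4,"w21"); pickle.dump(c,open("w21.pkl","wb"))
print(get_obs()["position"])
c=camera("scene"); cv2.imwrite("pics/s21.png",c["color"][:,:,::-1])
E
```

```text
time_s: 21.28
position: [0.5443, -0.293, 0.0507]
tool_rot: [[0.109, 0.994, -0.001], [0.994, -0.109, 0.002], [0.002, -0.001, -1.0]]
wrist_force: [-4.2, -0.9, -1.8]
finger_gap: 0.0132
time_s: 21.78
position: [0.5462, -0.2929, 0.0515]
tool_rot: [[0.108, 0.994, 0.002], [0.994, -0.108, 0.002], [0.002, 0.002, -1.0]]
wrist_force: [0.3, -0.1, 0.2]
finger_gap: 0.0836
time_s: 22.45
position: [0.5463, -0.2937, 0.2484]
tool_rot: [[0.109, 0.994, 0.005], [0.994, -0.109, -0.0], [0.0, 0.005, -1.0]]
wrist_force: [-0.2, -0.3, -0.0]
finger_gap: 0.085
[ 0.54504569 -0.29332322  0.24633718]
```

View pics/w21.png

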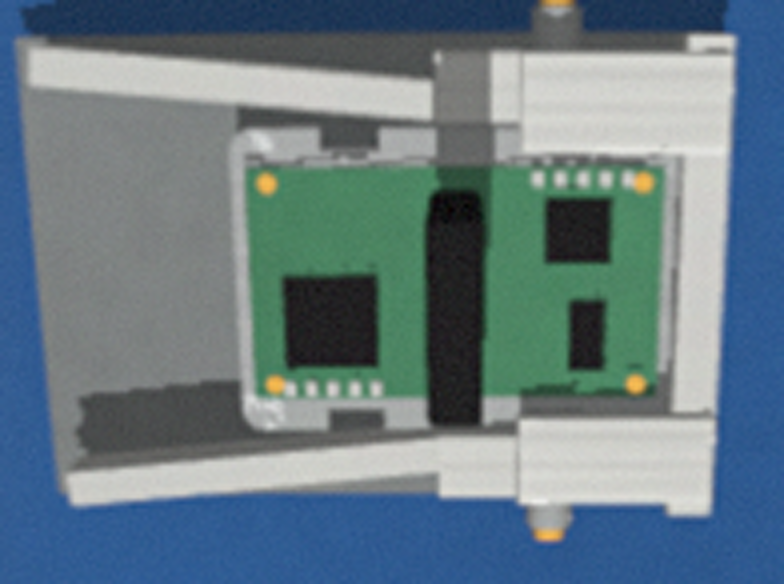

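View pics/s21.png

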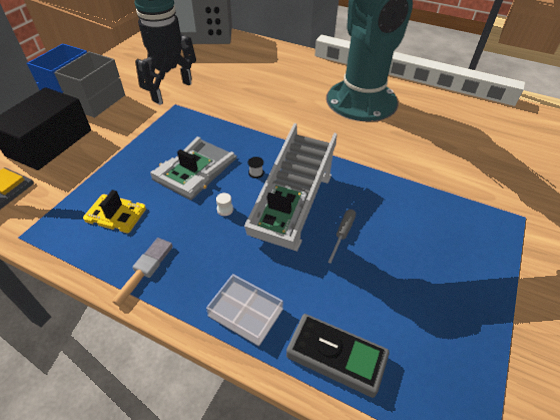

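Run:
```python
from h import *
import pickle
y=np.radians(-6.3);e=rz(y)[:,0]
m=lambda x,v:(164+(x+.5)/4-.5,113+(v+.5)/4-.5)
for f,D in(("w2",dict(lipU=(545,150,.028),lipL=(545,415,.028),tipU=(46,88,.023),rear=(252,260,.020),pcbL=(268,260,.022),pcbR=(686,260,.022),holeUL=(283,184,.022),holeUR=(663,177,.022),notchL=(335,140,.02),notchR=(395,140,.02))),
 ("w21",dict(lipU=(521,150,.028),lipL=(519,417,.028),tipU=(28,86,.023),rear=(238,260,.020),pcbL=(251,260,.022),pcbR=(662,260,.022),holeUL=(267,184,.022),holeUR=(644,183,.022),notchL=(318,140,.02),notchR=(380,140,.02)))):
    c=pickle.load(open(f+".pkl","rb"))
    print(f,{k:round(1000*float(e@atz(c,m(v[0],v[1]),v[2])),1) for k,v in D.items()})
```

```text
w2 {'lipU': 592.6, 'lipL': 593.0, 'tipU': 461.7, 'rear': 513.2, 'pcbL': 517.9, 'pcbR': 631.4, 'holeUL': 523.0, 'holeUR': 624.5, 'notchL': 537.2, 'notchR': 553.1}
w21 {'lipU': 592.0, 'lipL': 592.5, 'tipU': 461.5, 'rear': 514.8, 'pcbL': 518.7, 'pcbR': 631.4, 'holeUL': 524.0, 'holeUR': 625.6, 'notchL': 537.9, 'notchR': 554.5}
```

Run:
```python
from h import *
c=camera("scene"); crop(c,285,190,140,130,4,"s22")
a=cv2.imread("pics/s21.png"); print(get_obs()["time_s"],get_obs()["wrist_force"])
c=camera("top");crop(c,263,200,140,140,4,"t22")
```

```text
22.6 [-0.08668348 -0.08027187  0.47351946]
```

View pics/s22.png

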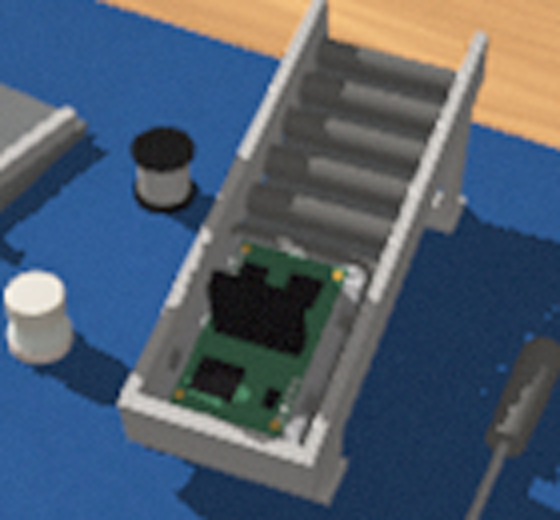

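View pics/t22.png

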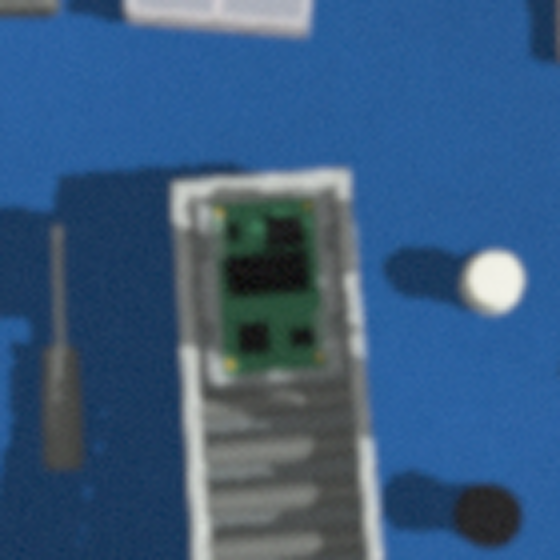

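The finished board rests at the lower stop and lies lengthways. The next board is home in the dock, and the screwdriver, spool and jar haven't moved.

```bash
python3 -c "
from bench import *
print(job_done())"
```

```text
the job is handed in; nothing more can be done
None
```

I finished the job and handed it in at about 22.6 s of the 64 s allowed.

- **Finished board:** I drew it out of the dock, set it tilted with the slope on the upper half of the roller lane and let go. It ran down by itself. The last scene and top pictures show it boards up and lengthways against the lower stop.
- **Next board:** I laid it on the dock's open end and pushed it in past the balls. It stopped moving while the push rose from about 6 N to 12 N, so I take it to be against the end stop. In the last wrist picture its rear notches measure 46 mm behind the start of the lips, and 46.0 mm is fully home.
- **Bystanders and gripper:** The screwdriver, spool and jar are where they were. The gripper is open and clear of everything, with about 0 N at the wrist.

**What went wrong or disagreed:**
- **First push stuck:** It met about 40 N backward and 62 N upward at the wrist and tipped the tool about 2.6°. I think the carrier was pressed too hard on the plate. I backed off, lifted it about 1 mm and shifted it 0.6 mm sideways, and the second push went in freely. The 62 N is below the 120 N wrist limit. It went through the carrier held in the fingers, not the gripper's body.
- **Seating depth:** By the same measurement the first board sat about 1.5 mm less deep when it was home.
- **Ball click:** I did not see the balls spring back in the pictures. I infer it from the carrier's position and the push force.

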